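# Lock, raise and load the ladder stand

### The job

Make the blue ladder stand ready: first turn the brass jam nut on its levelling screw clockwise until it is fully tight, then raise the tray section by its orange handle until the red pawl has cleared the yellow rung, lower it so that the pawl sits on the yellow rung, and let go. Only then lay every square aluminium tube on the bench flat on the floor of the raised green tray, side by side and not stacked. Leave the spray can standing where it is.

Things in the scene. Friction and masses are not known exactly. Their poses are not given: they have to be found in the camera images.
- stand: fixed blue ladder stand. Origin on the bench under its ladder; x points away from the tray, z up. Base plate x -180 to +60, y +-100 mm, 12 high. Two uprights at y = -80 and +80, 165 mm high. An outrigger runs to y = +265 (top 24 mm high) and carries the levelling screw at (-70, +235): a fixed 12 mm rod, square head on top 84 mm above the bench.
- yellow_rung (a point): middle of the yellow upper rung of the stand: level along the stand's y, 12 mm thick, its top 145 mm above the bench. The grey lower rung is alike, 45 mm below.
- rest (a joint): height of the sliding tray section above its bottom stop, m: 0.040 with its pawl on the lower rung, 0.085 on the yellow rung, top stop 0.130. About 0.8 kg, slides straight up, sinks when let go; starts at the bottom. The pawl swings aside passing a rung and has surely cleared the yellow rung at 0.110; lowered from there it stops at 0.085.
- pawl (a joint): red gravity pawl, hinged on the sliding section, its nose towards the rungs: 0 = nose level (its rest, where it bears on a rung), up to 1.3 rad = nose pushed down while it passes a rung; its heavy tail brings it back in about 0.3 s.
- rest_handle (a point): middle of the orange handle of the sliding section: a level bar 16 mm thick, 110 long along the stand's y, held by 16 mm square aluminium rails at its ends (y = -55, +55); 205 mm above the bench at the bottom stop, clear above, 40 mm over the uprights' tops when the section is at the bottom. Axes as the stand's. Moves with the section.
- rest_tray (a point): centre of the top of the floor of the green tray on the sliding section, 133 mm in front of the handle (towards -x of the stand) and 143 mm below it. Axes as the stand's. Inside 140 mm in x by 310 mm in y, rim 12 mm high above the floor and 5 mm thick.
- jam_nut (a joint): turn of the brass jam nut, rad, growing clockwise seen from above: starts at 0 to 0.7 (loose), 2.2 = fully tight, a hard stop. Stiff (0.07 N m), stays where it is left.
- nut_grip (a point): grip point of the jam nut, on the screw axis at about half height of its wing bar, 52 mm above the bench. The bar is 64 mm long along this point's x, 14 mm thick along its y, 24 mm high; it turns with the nut. The rod passes up through the bar's middle, 32 mm above this point.
- tube1: square aluminium tube, 100 long, 28 x 28 mm, 0.08 to 0.17 kg; origin at its centre, x along its length. Starts lying on the bench. There are 3 to 5 tubes from start to start; an absent one reads None.
- tube2: square aluminium tube, 100 long, 28 x 28 mm, 0.08 to 0.17 kg; origin at its centre, x along its length. Starts lying on the bench. There are 3 to 5 tubes from start to start; an absent one reads None.
- tube3: square aluminium tube, 100 long, 28 x 28 mm, 0.08 to 0.17 kg; origin at its centre, x along its length. Starts lying on the bench. There are 3 to 5 tubes from start to start; an absent one reads None.
- tube4: square aluminium tube, 100 long, 28 x 28 mm, 0.08 to 0.17 kg; origin at its centre, x along its length. Starts lying on the bench. There are 3 to 5 tubes from start to start; an absent one reads None.
- tube5: square aluminium tube, 100 long, 28 x 28 mm, 0.08 to 0.17 kg; origin at its centre, x along its length. Starts lying on the bench. There are 3 to 5 tubes from start to start; an absent one reads None.
- spray_can: white and blue spray can, 60 mm across, about 170 mm high, standing at the left; origin under its centre. Not to be knocked over or moved.
Mind the look-alikes: they are no part of the job. What is shaped like the tube3 but brown or turquoise is not meant.

How it is judged:
By the outcome, as a careful person would: the job done as asked, in the order asked, and still so for the second after the job is handed in, with the robot touching nothing.
Of tube1, tube2, tube3, tube4, tube5 only 3 to 5 are there at a start; the rules pass over those that are not, and their reading is None.
At some moment in a run one of tube1, tube2, tube3, tube4, tube5 may be knocked a few centimetres aside while the robot is not near it.
Once in a run the grip may slacken for a moment while it holds something.
It also fails if it takes over 210 s, if anything falls off the work surface, if the arm or the gripper's body presses on something with over 40 N, if the wrist force passes 120 N, or if a joint passes its speed limit or range.

### The arm

A 6-joint arm with a two-finger parallel gripper is mounted at the origin on the work surface. World frame = base frame: x ahead of the robot, y to its left, z up, the work surface at z = 0. Lengths are in m, angles in rad, forces in N, time in s.
With the tool pointing down it reaches from about 0.35 to 0.85 m from the base axis. Payload 8.1 kg.
Tool frame: the origin (TCP) lies midway between the tips of the shut fingers; the grasp point (between the pads) lies 19 mm behind it; z points along the fingers, y is the direction in which the jaws open and shut (so a half turn about z gives the same grasp; the last joint's range is limited). The gripper opens to 93 mm and grips with 3 to 60 N. Pads are 15 mm wide; open, the fingers measure 128 mm over their backs; the gripper's body (75 mm by 188 mm) begins 65 mm behind the grasp point.
Start: joints at [-1.238, 0.13, 1.488, -0, 1.523, -0.085], TCP at [0.243, -0.548, 0.219] pointing down, gripper open.
Joint ranges: [-2.96, 2.96], [-0.89, 2.26], [0.02, 2.5], [-1.34, 4.48], [0, 2.73], [-2.66, 2.66]. Speed limits (rad/s): [2.39, 2.39, 2.79, 3.14, 3.14, 3.14].

### API

Orientations are given as a rotation vector (axis times angle).
In Python, from plant import robot gives the robot as it stands. The module is installed in compiled form; this text tells all that it offers.
- The arm moves only by the shell command python3 -m pendant 'ROWS' [FORCE]. ROWS is JSON, a list of rows, each an object with "translation": the shift along the tool's x, y, z in mm, a list of three; "twist": the turn, a rotation vector about the tool's x, y, z in rad, a list of three; "grip": the opening, from -1 (shut) to 1 (fully open). A call has exactly 10 rows; each row shifts and turns the pose as measured when the row begins, along the tool's axes as they then stand; what a row does not reach is not made up. A row lasts 1/10 s, in which the tool goes at most 50 mm and 8.59 degrees, less where a joint would pass 70% of its speed; a pose out of reach is approached as far as the arm can. A call is refused whole if a number of a shift passes 50 or a number of a turn 0.15, either way. A call with a gripper value outside its range is refused whole. The fingers move at their own pace and stop on an object; FORCE is the grip in N (left out, the last holds). Time passes only in rows, so rows that do not move let the fingers close, or fill a call up. It gives the time, the measured TCP pose, the force and the opening at its end, in the units of the state.
- robot.read_state(): the state, without advancing time (a new reading comes with each control period).
- robot.read_camera(name): name is "side" or "top"; returns (picture, depth): 480x640x3 uint8, red, green, blue; 480x640 float32, m along the optical axis (not along the pixel's ray), 0 where there is no reading.
- robot.camera_info(name): a dict with "vertical_fov" (degrees; the focal length in pixels is half the picture's height over the tangent of half this angle, whatever the lens; pixels are square), "cx", "cy" (the principal point, pixels), "cam_to_world" (4x4, takes a point from camera to world coordinates). Camera axes: x right, y up, looking along -z (the intrinsics and any distortion apply to the point x, -y, -z); pixel columns grow to the right and rows downward; lengths in m; the calibration is good to about 2 mm. A picture is of the moment at which its call begins. camera_info takes no time and is no camera call.
- robot.close_job(): hands the job in, once; it reports no verdict.
The state is a dict: "t": time; "q": joint angles; "dq": joint speeds; "joint_torque": joint torques, N m; "tool_pos": TCP position; "orientation": TCP orientation; "force": force on the tool from outside, world axes, zero at the start; "wrist_torque": the same for the moment, N m; "opening": finger opening in m.
Only numpy, scipy, OpenCV 4.12 (cv2) and the standard library are available. Lean on these libraries where they do the work, as an engineer would, in place of code of your own. Each camera call takes 0.05 s, during which the arm holds its last target. There are 200 camera calls.

## Working session

There is one attempt and no reset: what is moved stays moved. The work goes in short steps, Python scripts to look and compute and a shell command to move; the robot and the scene stay as the last step left them, time stands still between calls to the robot, and variables do not carry over. Pictures are saved under pics/ and viewed, about 12 in all and at most 16, crops included, and the job is handed in when it is done.

```bash
mkdir -p pics; cat > h.py <<'E'
import numpy as np, cv2
from plant import robot
def cam(n):
    p,d=robot.read_camera(n); i=robot.camera_info(n); return p,d,i
def f(i): return 240/np.tan(np.radians(i["vertical_fov"])/2)
def pts(d,i):
    v,u=np.mgrid[0:480,0:640]; F=f(i)
    P=np.stack([(u-i["cx"])/F*d,-(v-i["cy"])/F*d,-d,np.ones_like(d)],-1)
    return (P@np.array(i["cam_to_world"]).T)[...,:3]
def ray(u,v,i,z):
    F=f(i);T=np.array(i["cam_to_world"]);r=T[:3,:3]@np.array([(u-i["cx"])/F,-(v-i["cy"])/F,-1]);o=T[:3,3]
    return o+r*(z-o[2])/r[2]
def save(n,p): cv2.imwrite("pics/"+n,cv2.cvtColor(p,cv2.COLOR_RGB2BGR))
E
python3 - <<'E'
from h import *
for n in("top","side"):
    p,d,i=cam(n); save(n+"0.png",p); np.savez("pics/"+n+"0.npz",p=p,d=d); print(i)
print(robot.read_state())
E
```

```text
{'vertical_fov': 42.058956702549665, 'cx': 312.12346231204396, 'cy': 227.19526494730624, 'cam_to_world': array([[ 0.0267934 ,  0.97595141, -0.21633528,  0.21283981],
       [-0.99963677,  0.02552897, -0.00863768, -0.02392375],
       [-0.00290714,  0.21648813,  0.97628092,  1.58570946],
       [ 0.        ,  0.        ,  0.        ,  1.        ]])}
{'vertical_fov': 49.28164599908876, 'cx': 324.61832167588136, 'cy': 231.51185527114094, 'cam_to_world': array([[ 0.99531847,  0.06184927, -0.07426851,  0.40366955],
       [-0.09590141,  0.53657714, -0.8383841 , -1.35235303],
       [-0.01200267,  0.84158163,  0.53999657,  0.99726786],
       [ 0.        ,  0.        ,  0.        ,  1.        ]])}
{'t': 0.1, 'q': array([-1.23836493e+00,  1.31110744e-01,  1.48917505e+00, -2.33617008e-06,
        1.52298380e+00, -8.54099291e-02]), 'dq': array([ 0.0013439 , -0.0022026 , -0.00315209, -0.00137605, -0.00131617,
       -0.00076649]), 'joint_torque': array([ 9.23515800e-04, -5.61339927e+01, -4.93096197e+01,  7.70644471e-02,
        2.90677190e-02, -5.11553628e-05]), 'tool_pos': array([ 0.24331919, -0.54788718,  0.21767478]), 'orientation': array([-3.07165205e+00, -6.51234448e-01,  3.27979870e-04]), 'force': array([ 0.01766186, -0.12121116, -0.84915683]), 'wrist_torque': array([0.01498176, 0.00275745, 0.01265425]), 'opening': 0.09301514209369026}
```

View pics/top0.png

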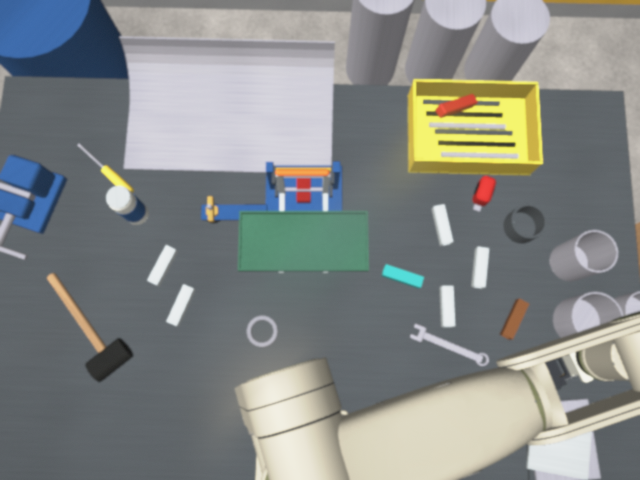

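View pics/side0.png

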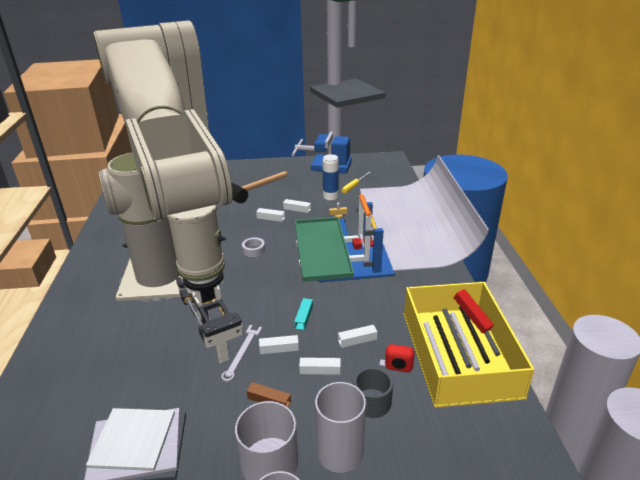

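The top view shows five white tubes at about (162,265), (180,305), (442,225), (481,267) and (447,306). The decoys are turquoise (403,275) and brown (514,319). The nut is at (210,209), the handle at (303,172), the tray at (303,240) and the can at (122,199). Next I'll measure them.

```bash
cat >> h.py <<'E'
def tubes(p,d,i,zt=0.028,zr=(0.012,0.045)):
    P=pts(d,i); hsv=cv2.cvtColor(p,cv2.COLOR_RGB2HSV)
    m=((hsv[...,1]<45)&(hsv[...,2]>150)&(P[...,2]>zr[0])&(P[...,2]<zr[1])&(d>0)).astype(np.uint8)
    n,L,S,C=cv2.connectedComponentsWithStats(m); out=[]
    for k in range(1,n):
        if S[k,4]<120: continue
        q=np.argwhere(L==k)[:,::-1]
        w=np.array([ray(u,v,i,zt)[:2] for u,v in q]).astype(np.float32)
        c,s,a=cv2.minAreaRect(w)
        if s[0]<s[1]: s=s[::-1]; a+=90
        a=(a+90)%180-90
        out.append((C[k].round(0),np.round(c,4),np.round(s,3),round(a,1),np.round(np.median(P[L==k][:,2]),3)))
    return out
E
python3 - <<'E'
from h import *
for n in("top","side"):
    z=np.load("pics/"+n+"0.npz");p,d=z["p"],z["d"];i=robot.camera_info(n);P=pts(d,i)
    print(n)
    for t in tubes(p,d,i): print(*t)
    hsv=cv2.cvtColor(p,cv2.COLOR_RGB2HSV);h,s,v=[hsv[...,k].astype(int) for k in range(3)]
    wk=(P[...,0]>.3)&(P[...,0]<.9)&(abs(P[...,1])<.45)&(d>0)
    for nm,m in dict(orange=(h>5)&(h<14)&(s>150)&(P[...,2]>.17),brass=(h>12)&(h<25)&(s>90)&(P[...,2]<.11)&(P[...,2]>.045)&(P[...,1]>.1),green=(h>65)&(h<85)&(s>80)&(v>40),blue=(h>100)&(h<120)&(s>120)&(P[...,2]<.2),blueup=(h>100)&(h<120)&(s>120)&(P[...,2]>.14)&(P[...,2]<.2)&(P[...,1]<.2),red=((h<5)|(h>174))&(s>150),orb=(h>14)&(h<30)&(P[...,2]>.055)&(P[...,1]>.1)).items():
        m=m&wk; 
        if m.sum()<5: print(nm,m.sum());continue
        q=P[m].astype(np.float32); uv=np.argwhere(m)[:,::-1]
        c,sz,a=cv2.minAreaRect(q[:,:2]); print(nm,m.sum(),uv.min(0),uv.max(0),'rect',np.round(c,4),np.round(sz,3),round(a,1),'z',np.percentile(q[:,2],[5,50,95]).round(3))
p=np.load("pics/top0.npz")["p"];q=np.load("pics/side0.npz")["p"]
a=cv2.resize(p[150:290,190:390],(800,560)[:2],interpolation=2);save("z1.png",a[:, :])
b=cv2.resize(q[180:300,280:440],(800,600),interpolation=2);save("z2.png",b)
E
```

```text
top
[231.  85.] [0.9396 0.2204] [0.553 0.095] -89.5 0.026
[452. 125.] [ 0.845  -0.3733] [0.117 0.011] -88.5 0.041
[478. 155.] [ 0.7638 -0.4435] [0.196 0.011] 89.9 0.042
[443. 224.] [ 0.5747 -0.3426] [0.101 0.033] 11.8 0.028
[162. 265.] [0.4507 0.3671] [0.1   0.029] -23.7 0.029
[481. 267.] [ 0.4668 -0.4373] [0.102 0.033] -6.4 0.028
[180. 305.] [0.3514 0.313 ] [0.1   0.029] -20.9 0.029
[448. 306.] [ 0.3667 -0.3517] [0.099 0.033] 1.5 0.028
[262. 331.] [0.2929 0.1076] [0.073 0.072] 2.3 0.031
[573. 404.] [ 0.1378 -0.6535] [0.065 0.027] -80.7 0.023
[565. 459.] [ 0.0179 -0.613 ] [0.168 0.106] -84.5 0.031Traceback (most recent call last):
  File "<stdin>", line 12, in <module>
cv2.error: OpenCV(4.12.0) /io/opencv/modules/imgproc/src/convhull.cpp:143: error: (-215:Assertion failed) total >= 0 && (depth == CV_32F || depth == CV_32S) in function 'convexHull'
```

```bash
python3 - <<'E'
from h import *
for n in("top","side"):
    z=np.load("pics/"+n+"0.npz");p,d=z["p"],z["d"];i=robot.camera_info(n);P=pts(d,i)
    print(n)
    if n=="side":
        for t in tubes(p,d,i): print(*t)
    hsv=cv2.cvtColor(p,cv2.COLOR_RGB2HSV);h,s,v=[hsv[...,k].astype(int) for k in range(3)]
    wk=(P[...,0]>.3)&(P[...,0]<.9)&(abs(P[...,1])<.45)&(d>0)
    for nm,m in dict(orange=(h>5)&(h<14)&(s>150)&(P[...,2]>.17),brass=(h>12)&(h<25)&(s>90)&(P[...,2]<.11)&(P[...,2]>.045)&(P[...,1]>.1)&(P[...,1]<.27),green=(h>65)&(h<85)&(s>80)&(v>40),blue=(h>100)&(h<120)&(s>120)&(P[...,2]<.2)&(P[...,1]<.27),blueup=(h>100)&(h<120)&(s>120)&(P[...,2]>.155)&(P[...,2]<.18)&(P[...,1]<.2)).items():
        m=m&wk; 
        if m.sum()<5: print(nm,m.sum());continue
        q=np.ascontiguousarray(P[m],dtype=np.float32); uv=np.argwhere(m)[:,::-1]
        c,sz,a=cv2.minAreaRect(np.ascontiguousarray(q[:,:2])); print(nm,m.sum(),uv.min(0),uv.max(0),'rect',np.round(c,4),np.round(sz,3),round(a,1),'z',np.percentile(q[:,2],[5,50,95]).round(3))
p=np.load("pics/top0.npz")["p"];q=np.load("pics/side0.npz")["p"]
a=cv2.resize(p[150:290,190:390],(800,560)[:2],interpolation=2)
b=cv2.resize(q[180:300,280:440],(800,600),interpolation=2);
save("z1.png",cv2.resize(np.vstack([a,b[40:]]),(571,800))[:,:] if 0 else np.hstack([cv2.resize(p[190:230,190:250],(360,240),interpolation=2),cv2.resize(q[195:225,320:380],(440,240),interpolation=2)]))
E
```

```text
top
orange 58 [276 171] [328 175] rect [0.6437 0.0149] [0.008 0.12 ] 3.2 z [0.208 0.212 0.216]
brass 129 [208 196] [214 221] rect [0.593  0.2468] [0.066 0.014] 4.5 z [0.05  0.063 0.068]
green 7177 [239 212] [367 270] rect [0.5138 0.0169] [0.15  0.327] 1.4 z [0.057 0.063 0.072]
blue 1911 [204 162] [341 220] rect [0.6385 0.0914] [0.115 0.372] 9.9 z [0.008 0.017 0.164]
blueup 143 [267 162] [340 173] rect [0.6742 0.0131] [0.026 0.174] 1.3 z [0.159 0.166 0.171]
side
[440. 221.] [0.9402 0.2251] [0.598 0.095] -89.9 0.026
[296. 204.] [0.4487 0.3534] [0.105 0.058] -26.1 0.025
[270. 213.] [0.3484 0.2979] [0.105 0.058] -20.2 0.026
[129. 289.] [-0.0699 -0.094 ] [0.112 0.055] -38.7 0.013
[464. 341.] [ 0.8444 -0.3983] [0.204 0.013] -89.9 0.042
[435. 348.] [ 0.7629 -0.4195] [0.184 0.012] 90.0 0.042
[357. 333.] [ 0.5748 -0.3529] [0.104 0.043] 11.9 0.027
[278. 343.] [ 0.3671 -0.363 ] [0.099 0.046] 1.2 0.027
[319. 364.] [ 0.4653 -0.4481] [0.099 0.042] -6.2 0.027
[133. 443.] [ 0.0545 -0.6117] [0.181 0.178] 5.6 0.031
orange 81 [359 195] [370 215] rect [0.6468 0.0083] [0.014 0.118] 2.0 z [0.206 0.21  0.214]
brass 105 [329 207] [346 214] rect [0.5918 0.2434] [0.061 0.022] 2.1 z [0.046 0.056 0.064]
green 2896 [295 217] [352 280] rect [0.5141 0.0084] [0.15  0.333] 1.5 z [0.058 0.062 0.073]
blue 1262 [319 202] [394 281] rect [0.6423 0.0422] [0.397 0.227] 77.2 z [0.006 0.013 0.153]
blueup 59 [368 202] [382 234] rect [0.6801 0.0109] [0.178 0.024] 86.9 z [0.156 0.163 0.167]
```

View pics/z1.png

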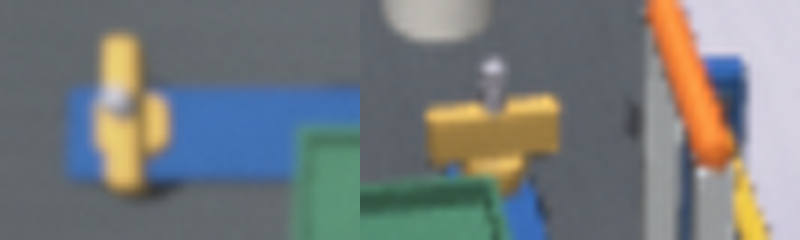

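The bar lies about 3° from world x at roughly (0.592, 0.245). I'll write a small planner that turns a target pose into tool-frame rows, which I'll then type in.

```bash
cat >> h.py <<'E'
from scipy.spatial.transform import Rotation as R
def pose():
    s=robot.read_state(); M=R.from_rotvec(s["orientation"]).as_matrix(); return s,s["tool_pos"],M,np.arctan2(M[1,0],M[0,0])
def plan(x,y,z,psi=None,step=45,tw=.14,dirn=0):
    "rows needed to go to TCP x,y,z (m), yaw psi (deg) keeping the tool down; printed"
    s,p,M,y0=pose(); d=np.array([x,y,z])-p
    dp=0 if psi is None else (np.radians(psi)-y0+np.pi)%(2*np.pi)-np.pi
    if dirn and dp*dirn<0: dp+=dirn*2*np.pi
    tilt=M.T@np.cross(M[:,2],[0,0,-1])
    n=int(max(1,np.ceil(np.linalg.norm(d)*1000/step),np.ceil(abs(dp)/tw)))
    print("t",s["t"],"pos",p.round(4),"yaw",np.degrees(y0).round(1),"q",s["q"].round(2),"F",s["force"].round(1),"op",round(s["opening"],4),"tilt",tilt.round(3)," n",n)
    for k in range(n):
        a=y0+dp*k/n; w=d/n*1000; c,sn=np.cos(a),np.sin(a)
        print(np.round([c*w[0]+sn*w[1],sn*w[0]-c*w[1],-w[2]]).astype(int).tolist(),np.round(-dp/n,3))
E
python3 - <<'E'
from h import *
z=np.load("pics/top0.npz");p,d=z["p"],z["d"];i=robot.camera_info("top");P=pts(d,i)
hsv=cv2.cvtColor(p,cv2.COLOR_RGB2HSV);h,s,v=[hsv[...,k].astype(int) for k in range(3)]
m=(h>12)&(h<25)&(s>90);m[:190]=0;m[225:]=0;m[:,:200]=0;m[:,225:]=0
uv=np.argwhere(m)[:,::-1]; bar=uv[(P[m][:,2]>.058)]
w=np.array([ray(a,b,i,.064)[:2] for a,b in bar],np.float32);print(cv2.minAreaRect(w),w.mean(0))
print("can", [ray(122,199,i,.17),P[195:205,118:126,2].max()])
for u,v,zz in((277,173,.213),(329,174,.213),(282,213,.074),(238,213,.074),(369,213,.074),(369,271,.074),(238,272,.074)):print(u,v,ray(u,v,i,zz).round(4))
plan(.592,.2455,.25,183,dirn=1)
E
```

```text
((0.5915932655334473, 0.2462870180606842), (0.06486932188272476, 0.012614327482879162), 3.6042582988739014) [0.5889525  0.24584404]
can [array([0.5826751 , 0.43678572, 0.17      ]), np.float64(0.17945558656336336)]
277 173 [0.6424 0.0723 0.213 ]
329 174 [ 0.6431 -0.0472  0.213 ]
282 213 [0.5821 0.0655 0.074 ]
238 213 [0.5792 0.1752 0.074 ]
369 213 [ 0.5878 -0.1513  0.074 ]
369 271 [ 0.4419 -0.1523  0.074 ]
238 272 [0.431  0.1674 0.074 ]
t 0.1 pos [ 0.2433 -0.5479  0.2177] yaw 23.9 q [-1.24  0.13  1.49 -0.    1.52 -0.09] F [ 0.  -0.1 -0.8] op 0.093 tilt [-0.002 -0.     0.   ]  n 20
[32, -29, -2] -0.139
[36, -24, -2] -0.139
[39, -19, -2] -0.139
[41, -14, -2] -0.139
[43, -8, -2] -0.139
[43, -2, -2] -0.139
[43, 4, -2] -0.139
[42, 10, -2] -0.139
[40, 16, -2] -0.139
[38, 21, -2] -0.139
[35, 26, -2] -0.139
[31, 31, -2] -0.139
[26, 35, -2] -0.139
[21, 38, -2] -0.139
[16, 40, -2] -0.139
[10, 42, -2] -0.139
[4, 43, -2] -0.139
[-2, 43, -2] -0.139
[-8, 43, -2] -0.139
[-14, 41, -2] -0.139
```

```bash
T='"twist":[0,0,-0.139],"grip":0'; 
python3 -m pendant '[{"translation":[32,-29,-4],"twist":[0,0,-0.139],"grip":0},{"translation":[36,-24,-4],"twist":[0,0,-0.139],"grip":0},{"translation":[39,-19,-4],"twist":[0,0,-0.139],"grip":0},{"translation":[41,-14,-4],"twist":[0,0,-0.139],"grip":0},{"translation":[43,-8,-4],"twist":[0,0,-0.139],"grip":0},{"translation":[43,-2,-4],"twist":[0,0,-0.139],"grip":0},{"translation":[43,4,-4],"twist":[0,0,-0.139],"grip":0},{"translation":[42,10,-2],"twist":[0,0,-0.139],"grip":0},{"translation":[40,16,-2],"twist":[0,0,-0.139],"grip":0},{"translation":[38,21,-2],"twist":[0,0,-0.139],"grip":0}]' 30
python3 -c "
from h import *
plan(.592,.246,.25,183.5,dirn=1)"
```

```text
t: 1.1
tool_pos: [0.4106, -0.136, 0.2479]
orientation: [-1.883, -2.502, -0.007]
force: [0.8, -0.5, -0.3]
opening: 0.0463
t 1.1 pos [ 0.4106 -0.136   0.2479] yaw 106.1 q [-0.44 -0.34  1.87  0.01  1.62 -0.72] F [ 0.8 -0.5 -0.3] op 0.0463 tilt [-0.003 -0.011  0.   ]  n 10
[32, 28, 0] -0.135
[28, 32, 0] -0.135
[23, 35, 0] -0.135
[18, 38, 0] -0.135
[13, 40, 0] -0.135
[7, 42, 0] -0.135
[2, 42, 0] -0.135
[-4, 42, 0] -0.135
[-10, 41, 0] -0.135
[-15, 39, 0] -0.135
```

```bash

python3 -m pendant '[{"translation":[33,29,0],"twist":[0,0,-0.138],"grip":0},{"translation":[29,33,0],"twist":[0,0,-0.138],"grip":0},{"translation":[24,36,0],"twist":[0,0,-0.138],"grip":0},{"translation":[19,39,0],"twist":[0,0,-0.138],"grip":0},{"translation":[13,41,0],"twist":[0,0,-0.138],"grip":0},{"translation":[7,43,0],"twist":[0,0,-0.138],"grip":0},{"translation":[2,43,0],"twist":[0,0,-0.138],"grip":0},{"translation":[-4,43,0],"twist":[0,0,-0.138],"grip":0},{"translation":[-10,42,0],"twist":[0,0,-0.138],"grip":0},{"translation":[-15,40,0],"twist":[0,0,-0.138],"grip":0}]'
python3 -c "
from h import *
plan(.592,.246,.15,183.5)"
```

```text
t: 2.1
tool_pos: [0.5803, 0.2821, 0.2474]
orientation: [0.236, -3.125, -0.013]
force: [0.5, 0.1, 0.2]
opening: 0.0463
t 2.1 pos [0.5803 0.2821 0.2474] yaw -171.4 q [ 0.37  0.25  1.3   0.01  1.59 -1.35] F [0.5 0.1 0.2] op 0.0463 tilt [ 0.009 -0.007  0.   ]  n 3
[-2, -12, 32] 0.03
[-2, -12, 32] 0.03
[-3, -12, 32] 0.03
```

```bash

python3 -m pendant '[{"translation":[-2,-12,30],"twist":[0,0,0.03],"grip":0},{"translation":[-2,-12,30],"twist":[0,0,0.03],"grip":0},{"translation":[-3,-12,30],"twist":[0,0,0.03],"grip":0},{"translation":[0,0,0],"twist":[-0.005,0.007,0],"grip":0},{"translation":[0,0,0],"twist":[0,0,0],"grip":0},{"translation":[0,0,0],"twist":[0,0,0],"grip":0},{"translation":[0,0,0],"twist":[0,0,0],"grip":0},{"translation":[0,0,0],"twist":[0,0,0],"grip":0},{"translation":[0,0,0],"twist":[0,0,0],"grip":0},{"translation":[0,0,0],"twist":[0,0,0],"grip":0}]'
python3 -c "
from h import *
plan(.592,.246,.042,183.5)
p,d,i=cam('side');save('a1.png',cv2.resize(p[150:270,260:420],(640,480)))"
```

```text
t: 3.1
tool_pos: [0.5934, 0.2576, 0.1588]
orientation: [0.118, -3.129, -0.027]
force: [0.4, 1.0, 1.1]
opening: 0.0461
t 3.1 pos [0.5934 0.2576 0.1588] yaw -175.7 q [ 0.32  0.29  1.41  0.02  1.44 -1.33] F [0.4 1.  1.1] op 0.0461 tilt [ 0.018 -0.01  -0.   ]  n 3
[1, -4, 39] 0.005
[1, -4, 39] 0.005
[1, -4, 39] 0.005
```

View pics/a1.png

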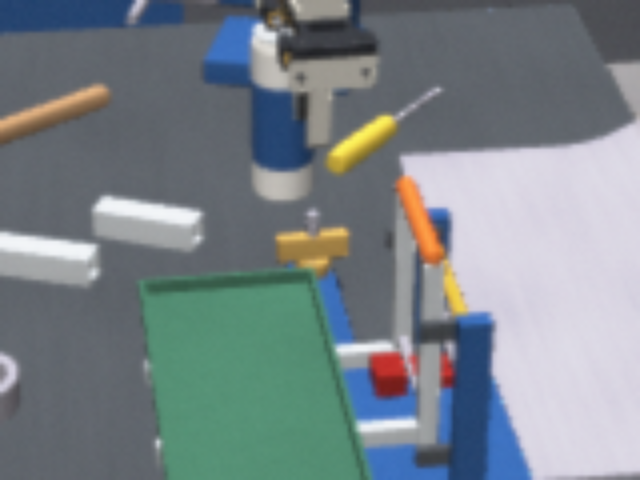

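The gripper is above the nut with the bar between the jaws. I'll correct tilt and position while lowering.

```bash

python3 -m pendant '[{"translation":[1,-6,10],"twist":[0.018,-0.01,0],"grip":0},{"translation":[1,-6,15],"twist":[0,0,0],"grip":0},{"translation":[0,0,10],"twist":[0,0,0],"grip":0},{"translation":[0,0,5],"twist":[0,0,0],"grip":0},{"translation":[0,0,0],"twist":[0,0,0],"grip":0},{"translation":[0,0,0],"twist":[0,0,0],"grip":0},{"translation":[0,0,0],"twist":[0,0,0],"grip":0},{"translation":[0,0,0],"twist":[0,0,0],"grip":0},{"translation":[0,0,0],"twist":[0,0,0],"grip":0},{"translation":[0,0,0],"twist":[0,0,0],"grip":0}]'
python3 -c "
from h import *
plan(.592,.246,.042,183.5)"
```

```text
t: 4.15
tool_pos: [0.5917, 0.2444, 0.1146]
orientation: [-0.118, 3.139, -0.003]
force: [-0.2, 0.3, 0.5]
opening: 0.0466
t 4.15 pos [0.5917 0.2444 0.1146] yaw -175.7 q [ 0.31  0.3   1.48 -0.    1.36 -1.33] F [-0.2  0.3  0.5] op 0.0466 tilt [-0.002  0.    -0.   ]  n 2
[0, 1, 36] 0.007
[0, 1, 36] 0.007
```

```bash

python3 -m pendant '[{"translation":[0,1,24],"twist":[0,0,0.007],"grip":0},{"translation":[0,1,24],"twist":[0,0,0.007],"grip":0},{"translation":[0,0,20],"twist":[0,0,0],"grip":0},{"translation":[0,0,4],"twist":[0,0,0],"grip":0},{"translation":[0,0,0],"twist":[0,0,0],"grip":-0.3},{"translation":[0,0,0],"twist":[0,0,0],"grip":-1},{"translation":[0,0,0],"twist":[0,0,0],"grip":-1},{"translation":[0,0,0],"twist":[0,0,0],"grip":-1},{"translation":[0,0,0],"twist":[0,0,0],"grip":-1},{"translation":[0,0,0],"twist":[0,0,0],"grip":-1}]' 45
python3 -c "
from h import *
plan(.592,.246,.042,183.5)"
```

```text
t: 5.15
tool_pos: [0.5964, 0.2486, 0.048]
orientation: [-0.096, 3.129, 0.003]
force: [1.3, 0.0, -5.2]
opening: 0.0136
t 5.15 pos [0.5964 0.2486 0.048 ] yaw -176.5 q [ 0.32  0.38  1.52 -0.    1.23 -1.32] F [ 1.3  0.  -5.2] op 0.0136 tilt [ 0.002  0.011 -0.   ]  n 1
[5, -2, 6] -0.0
```

```bash

python3 -m pendant '[{"translation":[0,0,0],"twist":[0,0,0.13],"grip":-1},{"translation":[0,0,0],"twist":[0,0,0.13],"grip":-1},{"translation":[0,0,0],"twist":[0,0,0.13],"grip":-1},{"translation":[0,0,0],"twist":[0,0,0.13],"grip":-1},{"translation":[0,0,0],"twist":[0,0,0.13],"grip":-1},{"translation":[0,0,0],"twist":[0,0,0.13],"grip":-1},{"translation":[0,0,0],"twist":[0,0,0.13],"grip":-1},{"translation":[0,0,0],"twist":[0,0,0.13],"grip":-1},{"translation":[0,0,0],"twist":[0,0,0.13],"grip":-1},{"translation":[0,0,0],"twist":[0,0,0],"grip":-1}]'
python3 -c "
from h import *
plan(.592,.246,.042,183.5); print(robot.read_state()['wrist_torque'])"
```

```text
t: 6.15
tool_pos: [0.5946, 0.2457, 0.048]
orientation: [1.711, 2.626, 0.002]
force: [2.0, 1.9, -2.6]
opening: 0.0141
t 6.15 pos [0.5946 0.2457 0.048 ] yaw 113.8 q [ 0.32  0.37  1.52 -0.01  1.24 -0.1 ] F [ 2.   1.9 -2.6] op 0.0141 tilt [ 0.005  0.006 -0.   ]  n 9
[0, 0, 1] -0.135
[0, 0, 1] -0.135
[0, 0, 1] -0.135
[0, 0, 1] -0.135
[0, 0, 1] -0.135
[0, 0, 1] -0.135
[0, 0, 1] -0.135
[0, 0, 1] -0.135
[0, 0, 1] -0.135
[ 0.04401432 -0.21236359 -0.08475203]
```

```bash

python3 -m pendant '[{"translation":[0,0,0],"twist":[0,0,0.08],"grip":-1},{"translation":[0,0,0],"twist":[0,0,0.08],"grip":-1},{"translation":[0,0,0],"twist":[0,0,0.06],"grip":-1},{"translation":[0,0,0],"twist":[0,0,0.06],"grip":-1},{"translation":[0,0,0],"twist":[0,0,0.06],"grip":-1},{"translation":[0,0,0],"twist":[0,0,0.06],"grip":-1},{"translation":[0,0,0],"twist":[0,0,0.06],"grip":-1},{"translation":[0,0,0],"twist":[0,0,0.06],"grip":-1},{"translation":[0,0,0],"twist":[0,0,0.06],"grip":-1},{"translation":[0,0,0],"twist":[0,0,0.06],"grip":-1}]'
python3 -c "
from h import *
plan(.592,.246,.042); print(robot.read_state()['wrist_torque'])"
```

```text
t: 7.15
tool_pos: [0.5935, 0.2448, 0.0481]
orientation: [2.425, 1.984, -0.0]
force: [-0.5, -1.1, -1.7]
opening: 0.015
t 7.15 pos [0.5935 0.2448 0.0481] yaw 78.6 q [ 0.32  0.37  1.52 -0.01  1.24  0.52] F [-0.5 -1.1 -1.7] op 0.015 tilt [ 0.006  0.005 -0.   ]  n 1
[1, -2, 6] 0.0
[-0.44481225 -0.0442733   1.18999463]
```

```bash

python3 -m pendant '[{"translation":[0,0,0],"twist":[0,0,0.06],"grip":-1},{"translation":[0,0,0],"twist":[0,0,0.06],"grip":-1},{"translation":[0,0,0],"twist":[0,0,0.06],"grip":-1},{"translation":[0,0,0],"twist":[0,0,0.06],"grip":-1},{"translation":[0,0,0],"twist":[0,0,0.06],"grip":-1},{"translation":[0,0,0],"twist":[0,0,0.06],"grip":-1},{"translation":[0,0,0],"twist":[0,0,0.06],"grip":-1},{"translation":[0,0,0],"twist":[0,0,0.06],"grip":-1},{"translation":[0,0,0],"twist":[0,0,0.06],"grip":-1},{"translation":[0,0,0],"twist":[0,0,0.06],"grip":-1}]' 55
python3 -c "
from h import *
plan(.592,.246,.042); print(robot.read_state()['wrist_torque'])"
```

```text
t: 8.15
tool_pos: [0.5933, 0.2429, 0.0485]
orientation: [2.86, 1.252, -0.0]
force: [0.6, -0.5, -2.1]
opening: 0.0242
t 8.15 pos [0.5933 0.2429 0.0485] yaw 47.3 q [ 0.32  0.37  1.52 -0.02  1.24  1.07] F [ 0.6 -0.5 -2.1] op 0.0242 tilt [0.018 0.008 0.   ]  n 1
[1, -3, 6] 0.0
[-0.0074459   0.05172261  4.9736741 ]
```

```bash

python3 -m pendant '[{"translation":[0,0,0],"twist":[0,0,-0.05],"grip":-0.2},{"translation":[0,0,0],"twist":[0,0,0],"grip":0.1},{"translation":[0,0,0],"twist":[0,0,0],"grip":0.2},{"translation":[0,0,0],"twist":[0,0,0],"grip":0.2},{"translation":[0,0,-10],"twist":[0,0,0],"grip":0.2},{"translation":[0,0,-30],"twist":[0,0,0],"grip":0.2},{"translation":[0,0,-45],"twist":[0,0,0],"grip":0.2},{"translation":[0,0,-45],"twist":[0,0,0],"grip":0.2},{"translation":[0,0,-45],"twist":[0,0,0],"grip":0.2},{"translation":[0,0,-45],"twist":[0,0,0],"grip":0.2}]' 30
python3 - <<'E'
from h import *
# handle: tool y along world x -> yaw -88.5 or 91.5
plan(.645,.012,.30,91.5)
for n in("top","side"):
    p,d,i=cam(n);P=pts(d,i);hsv=cv2.cvtColor(p,cv2.COLOR_RGB2HSV);h,s=hsv[...,0],hsv[...,1]
    m=(h>12)&(h<25)&(s>90)&(abs(P[...,0]-.592)<.06)&(abs(P[...,1]-.245)<.06)&(P[...,2]>.05)&(P[...,2]<.075)
    q=np.ascontiguousarray(P[m][:,:2],dtype=np.float32);print(m.sum(), cv2.minAreaRect(q) if len(q)>5 else 0)
    save('b_'+n+'.png',p)
E
```

```text
t: 9.15
tool_pos: [0.5874, 0.245, 0.2708]
orientation: [2.822, 1.337, -0.023]
force: [1.2, -0.5, -0.4]
opening: 0.0561
t 9.15 pos [0.5874 0.245  0.2708] yaw 50.7 q [ 0.33  0.23  1.28 -0.02  1.64  1.01] F [ 1.2 -0.5 -0.4] op 0.0561 tilt [0.011 0.021 0.   ]  n 6
[-24, 32, -5] -0.119
[-28, 29, -5] -0.119
[-31, 25, -5] -0.119
[-34, 22, -5] -0.119
[-36, 18, -5] -0.119
[-38, 13, -5] -0.119
24 ((0.5913411378860474, 0.22313472628593445), (0.012704011984169483, 0.012153460644185543), 62.93360900878906)
33 ((0.5924636125564575, 0.24061430990695953), (0.06178636848926544, 0.014183050021529198), 88.20123291015625)
```

The nut bar now sits at about 88° after turning 95° clockwise, and the stop held against 5 N·m, so it is tight. Next is the handle.

```bash

python3 -m pendant '[{"translation":[-24,32,-5],"twist":[0.005,0.01,-0.119],"grip":0.2},{"translation":[-28,29,-5],"twist":[0.005,0.01,-0.119],"grip":0.2},{"translation":[-31,25,-5],"twist":[0,0,-0.119],"grip":0.2},{"translation":[-34,22,-5],"twist":[0,0,-0.119],"grip":0.2},{"translation":[-36,18,-5],"twist":[0,0,-0.119],"grip":0.2},{"translation":[-28,10,-5],"twist":[0,0,-0.1],"grip":0.2},{"translation":[0,0,0],"twist":[0,0,0],"grip":0.2},{"translation":[0,0,0],"twist":[0,0,0],"grip":0.2},{"translation":[0,0,0],"twist":[0,0,0],"grip":0.2},{"translation":[0,0,0],"twist":[0,0,0],"grip":0.2}]' 30
python3 - <<'E'
from h import *
plan(.645,.012,.25,91.5)
E
```

```text
t: 10.25
tool_pos: [0.6496, 0.0176, 0.3179]
orientation: [2.173, 2.255, 0.03]
force: [-0.1, 0.2, -0.1]
opening: 0.056
t 10.25 pos [0.6496 0.0176 0.3179] yaw 92.1 q [-0.06  0.23  1.2   0.01  1.69 -0.09] F [-0.1  0.2 -0.1] op 0.056 tilt [ 0.02  -0.006 -0.   ]  n 2
[-3, -2, 34] 0.005
[-3, -2, 34] 0.005
```

```bash

python3 -m pendant '[{"translation":[-3,-2,25],"twist":[0.018,-0.006,0.01],"grip":0.2},{"translation":[-2,-2,25],"twist":[0,0,0],"grip":0.2},{"translation":[0,0,12],"twist":[0,0,0],"grip":0.2},{"translation":[0,0,0],"twist":[0,0,0],"grip":0.2},{"translation":[0,0,0],"twist":[0,0,0],"grip":0.2},{"translation":[0,0,0],"twist":[0,0,0],"grip":0.2},{"translation":[0,0,0],"twist":[0,0,0],"grip":0.2},{"translation":[0,0,0],"twist":[0,0,0],"grip":0.2},{"translation":[0,0,0],"twist":[0,0,0],"grip":0.2},{"translation":[0,0,0],"twist":[0,0,0],"grip":0.2}]' 30
python3 - <<'E'
from h import *
plan(.645,.012,.187,91.5)
p,d,i=cam('side');save('a2.png',cv2.resize(p[100:280,260:440],(600,600)))
E
```

```text
t: 11.25
tool_pos: [0.6464, 0.0178, 0.255]
orientation: [2.186, 2.252, 0.005]
force: [-1.1, 0.1, -0.8]
opening: 0.0557
t 11.25 pos [0.6464 0.0178 0.255 ] yaw 91.7 q [-0.05  0.24  1.3   0.    1.6  -0.08] F [-1.1  0.1 -0.8] op 0.0557 tilt [ 0.004 -0.    -0.   ]  n 2
[-3, -1, 34] 0.002
[-3, -1, 34] 0.002
```

View pics/a2.png

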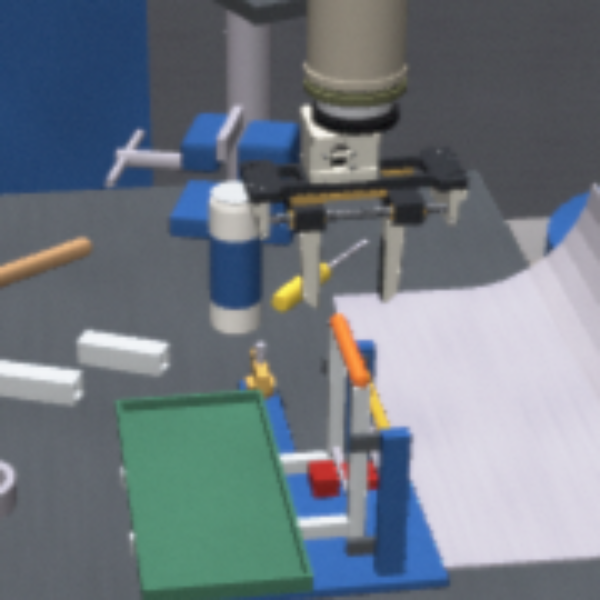

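Jaws straddle the orange handle. I'll lower and grip.

```bash

python3 -m pendant '[{"translation":[-3,-1,25],"twist":[0,0,0],"grip":0.2},{"translation":[-2,0,25],"twist":[0,0,0],"grip":0.2},{"translation":[0,0,17],"twist":[0,0,0],"grip":0.2},{"translation":[0,0,3],"twist":[0,0,0],"grip":0},{"translation":[0,0,0],"twist":[0,0,0],"grip":-0.5},{"translation":[0,0,0],"twist":[0,0,0],"grip":-1},{"translation":[0,0,0],"twist":[0,0,0],"grip":-1},{"translation":[0,0,0],"twist":[0,0,0],"grip":-1},{"translation":[0,0,0],"twist":[0,0,0],"grip":-1},{"translation":[0,0,0],"twist":[0,0,0],"grip":-1}]' 55
python3 - <<'E'
from h import *
plan(.645,.012,.187,91.5)
E
```

```text
t: 12.3
tool_pos: [0.6479, 0.0122, 0.1891]
orientation: [2.183, 2.248, 0.011]
force: [1.6, -0.8, -4.9]
opening: 0.0146
t 12.3 pos [0.6479 0.0122 0.1891] yaw 91.7 q [-0.06  0.26  1.39  0.    1.48 -0.09] F [ 1.6 -0.8 -4.9] op 0.0146 tilt [0.011 0.001 0.   ]  n 1
[0, -3, 2] 0.003
```

```bash

python3 -m pendant '[{"translation":[0,0,-12],"twist":[0,0,0],"grip":-1},{"translation":[0,0,-14],"twist":[0,0,0],"grip":-1},{"translation":[0,0,-14],"twist":[0,0,0],"grip":-1},{"translation":[0,0,-14],"twist":[0,0,0],"grip":-1},{"translation":[0,0,-14],"twist":[0,0,0],"grip":-1},{"translation":[0,0,-14],"twist":[0,0,0],"grip":-1},{"translation":[0,0,-14],"twist":[0,0,0],"grip":-1},{"translation":[0,0,-12],"twist":[0,0,0],"grip":-1},{"translation":[0,0,-6],"twist":[0,0,0],"grip":-1},{"translation":[0,0,0],"twist":[0,0,0],"grip":-1}]'
python3 - <<'E'
from h import *
plan(.648,.012,.307)
E
```

```text
t: 13.3
tool_pos: [0.6477, 0.0122, 0.2916]
orientation: [2.188, 2.253, 0.003]
force: [1.7, -1.0, -7.4]
opening: 0.0161
t 13.3 pos [0.6477 0.0122 0.2916] yaw 91.7 q [-0.06  0.24  1.23  0.    1.67 -0.09] F [ 1.7 -1.  -7.4] op 0.0161 tilt [ 0.002 -0.001 -0.   ]  n 1
[0, 0, -15] 0.0
```

```bash

python3 -m pendant '[{"translation":[0,0,-8],"twist":[0,0,0],"grip":-1},{"translation":[0,0,-8],"twist":[0,0,0],"grip":-1},{"translation":[0,0,-3],"twist":[0,0,0],"grip":-1},{"translation":[0,0,0],"twist":[0,0,0],"grip":-1},{"translation":[0,0,0],"twist":[0,0,0],"grip":-1},{"translation":[0,0,0],"twist":[0,0,0],"grip":-1},{"translation":[0,0,0],"twist":[0,0,0],"grip":-1},{"translation":[0,0,0],"twist":[0,0,0],"grip":-1},{"translation":[0,0,0],"twist":[0,0,0],"grip":-1},{"translation":[0,0,0],"twist":[0,0,0],"grip":-1}]'
cat >> h.py <<'E'
def tray():
    "height of the tray floor (depth, median), side and top"
    for n in("side","top"):
        p,d,i=cam(n);P=pts(d,i);hsv=cv2.cvtColor(p,cv2.COLOR_RGB2HSV);h,s,v=[hsv[...,k] for k in range(3)]
        m=(h>65)&(h<88)&(s>80)&(v>40)&(P[...,0]>.4)&(P[...,0]<.62)&(abs(P[...,1])<.22)
        q=P[m]; c=cv2.minAreaRect(np.ascontiguousarray(q[:,:2],dtype=np.float32)); print(n,"tray z",np.percentile(q[:,2],[10,50,90]).round(4),np.round(c[0],3),np.round(c[1],3),round(c[2],1))
    return
E
python3 - <<'E'
from h import *
plan(.648,.012,.307); tray()
p,d,i=cam('side');save('a3.png',cv2.resize(p[130:290,270:430],(600,600)))
E
```

```text
t: 14.3
tool_pos: [0.6477, 0.0122, 0.309]
orientation: [-2.189, -2.253, -0.002]
force: [2.0, -0.5, -8.2]
opening: 0.0146
t 14.3 pos [0.6477 0.0122 0.309 ] yaw 91.7 q [-0.06  0.24  1.2   0.    1.7  -0.09] F [ 2.  -0.5 -8.2] op 0.0146 tilt [ 0.001 -0.001 -0.   ]  n 1
[0, 0, 2] 0.0
side tray z [0.175  0.1778 0.1869] [0.514 0.011] [0.149 0.334] 1.4
top tray z [0.175  0.1799 0.191 ] [0.514 0.012] [0.148 0.316] 1.5
```

View pics/a3.png

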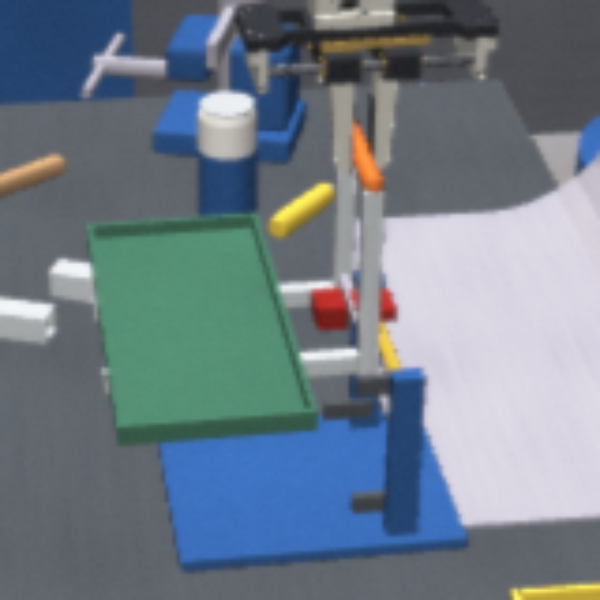

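The tray is up about 117 mm and the red pawl is level above the yellow rung. I'll lower it gently.

```bash

python3 -m pendant '[{"translation":[0,0,4],"twist":[0,0,0],"grip":-1},{"translation":[0,0,5],"twist":[0,0,0],"grip":-1},{"translation":[0,0,5],"twist":[0,0,0],"grip":-1},{"translation":[0,0,5],"twist":[0,0,0],"grip":-1},{"translation":[0,0,5],"twist":[0,0,0],"grip":-1},{"translation":[0,0,4],"twist":[0,0,0],"grip":-1},{"translation":[0,0,3],"twist":[0,0,0],"grip":-1},{"translation":[0,0,3],"twist":[0,0,0],"grip":-1},{"translation":[0,0,3],"twist":[0,0,0],"grip":-1},{"translation":[0,0,0],"twist":[0,0,0],"grip":-1}]'
python3 - <<'E'
from h import *
plan(.648,.012,.276)
E
```

```text
t: 15.45
tool_pos: [0.6478, 0.0122, 0.2788]
orientation: [2.185, 2.25, 0.009]
force: [2.1, 0.1, -9.9]
opening: 0.0149
t 15.45 pos [0.6478 0.0122 0.2788] yaw 91.7 q [-0.06  0.24  1.26  0.    1.64 -0.09] F [ 2.1  0.1 -9.9] op 0.0149 tilt [ 0.008 -0.     0.   ]  n 1
[0, 0, 3] 0.0
```

```bash

python3 -m pendant '[{"translation":[0,0,2],"twist":[0,0,0],"grip":-1},{"translation":[0,0,2],"twist":[0,0,0],"grip":-1},{"translation":[0,0,2],"twist":[0,0,0],"grip":-1},{"translation":[0,0,2],"twist":[0,0,0],"grip":-1},{"translation":[0,0,2],"twist":[0,0,0],"grip":-1},{"translation":[0,0,2],"twist":[0,0,0],"grip":-1},{"translation":[0,0,0],"twist":[0,0,0],"grip":-1},{"translation":[0,0,0],"twist":[0,0,0],"grip":-1},{"translation":[0,0,0],"twist":[0,0,0],"grip":-1},{"translation":[0,0,0],"twist":[0,0,0],"grip":-1}]'
python3 - <<'E'
from h import *
plan(.648,.012,.276); tray()
E
```

```text
t: 16.45
tool_pos: [0.6479, 0.0122, 0.2781]
orientation: [2.18, 2.245, 0.018]
force: [-0.6, -0.6, -0.0]
opening: 0.0148
t 16.45 pos [0.6479 0.0122 0.2781] yaw 91.7 q [-0.06  0.23  1.27  0.    1.62 -0.09] F [-0.6 -0.6 -0. ] op 0.0148 tilt [0.017 0.001 0.   ]  n 1
[0, 0, 2] 0.0
side tray z [0.1443 0.1471 0.1558] [0.514 0.009] [0.15  0.333] 1.6
top tray z [0.1446 0.1493 0.16  ] [0.514 0.012] [0.147 0.316] 1.3
```

The weight is off the wrist and the tray floor is at 0.147, which matches 0.062 + 0.085. I'll let go and rise.

```bash

python3 -m pendant '[{"translation":[0,0,0],"twist":[0,0,0],"grip":-0.5},{"translation":[0,0,0],"twist":[0,0,0],"grip":0},{"translation":[0,0,0],"twist":[0,0,0],"grip":0.2},{"translation":[0,0,0],"twist":[0,0,0],"grip":0.2},{"translation":[0,0,-10],"twist":[0.017,0,0],"grip":0.2},{"translation":[0,0,-25],"twist":[0,0,0],"grip":0.2},{"translation":[0,0,-25],"twist":[0,0,0],"grip":0.2},{"translation":[0,0,-15],"twist":[0,0,0],"grip":0.2},{"translation":[0,0,0],"twist":[0,0,0],"grip":0.2},{"translation":[0,0,0],"twist":[0,0,0],"grip":0.2}]'
python3 - <<'E'
from h import *
plan(.5,-.3,.33,12); tray()
p,d,i=cam('top')
for t in tubes(p,d,i):
    if abs(t[2][0]-.1)<.01: print(*t)
save('c_top.png',p)
E
```

```text
t: 17.55
tool_pos: [0.6483, 0.0124, 0.355]
orientation: [2.188, 2.253, -0.001]
force: [-0.7, 0.2, 0.1]
opening: 0.0557
t 17.55 pos [0.6483 0.0124 0.355 ] yaw 91.7 q [-0.06  0.25  1.1  -0.    1.78 -0.09] F [-0.7  0.2  0.1] op 0.0557 tilt [0.    0.001 0.   ]  n 10
[-31, -16, 3] 0.139
[-33, -11, 3] 0.139
[-34, -7, 3] 0.139
[-35, -2, 3] 0.139
[-34, 3, 3] 0.139
[-34, 8, 3] 0.139
[-32, 12, 3] 0.139
[-30, 17, 3] 0.139
[-28, 21, 3] 0.139
[-25, 24, 3] 0.139
side tray z [0.1441 0.1471 0.1556] [0.514 0.01 ] [0.15  0.332] 1.5
top tray z [0.1445 0.1495 0.1608] [0.513 0.012] [0.32  0.133] 89.0
[443. 224.] [ 0.5749 -0.3431] [0.101 0.033] 12.4 0.028
[161. 265.] [0.4508 0.3672] [0.1   0.029] -23.8 0.029
[481. 267.] [ 0.467  -0.4367] [0.102 0.034] -6.8 0.028
[180. 305.] [0.3514 0.313 ] [0.1   0.029] -20.9 0.029
[448. 306.] [ 0.3667 -0.352 ] [0.099 0.032] 1.5 0.029
```

View pics/c_top.png

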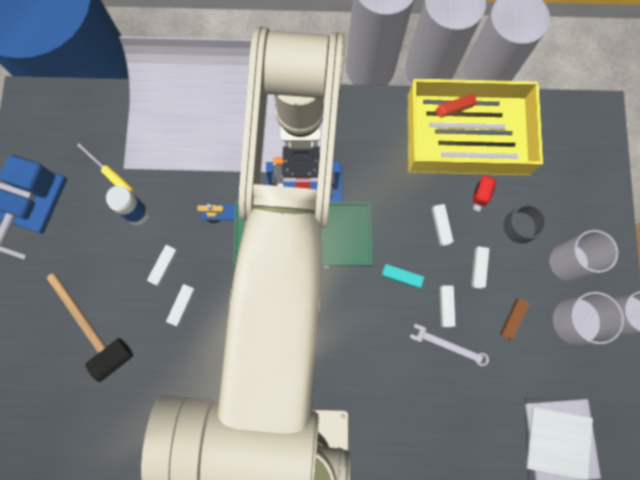

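Pawl holds with the tray floor steady at 0.147, and the five tubes are unchanged. Start with the right-hand tube at (.575,-.345).

```bash

python3 - <<'E'
from h import *
plan(.575,-.345,.30,12)
E
```

```text
t 17.7 pos [0.6478 0.0125 0.3542] yaw 91.7 q [-0.06  0.25  1.11 -0.    1.78 -0.09] F [-0.7 -0.7  0.2] op 0.0557 tilt [-0.001  0.001 -0.   ]  n 10
[-36, -8, 5] 0.139
[-36, -3, 5] 0.139
[-36, 2, 5] 0.139
[-36, 7, 5] 0.139
[-35, 12, 5] 0.139
[-33, 16, 5] 0.139
[-30, 21, 5] 0.139
[-27, 25, 5] 0.139
[-23, 28, 5] 0.139
[-19, 31, 5] 0.139
```

```bash

python3 -m pendant '[{"translation":[-36,-8,0],"twist":[0,0,0.14],"grip":0.2},{"translation":[-36,-3,0],"twist":[0,0,0.14],"grip":0.2},{"translation":[-36,2,0],"twist":[0,0,0.14],"grip":0.2},{"translation":[-36,7,0],"twist":[0,0,0.14],"grip":0.4},{"translation":[-35,12,15],"twist":[0,0,0.14],"grip":0.4},{"translation":[-33,16,25],"twist":[0,0,0.14],"grip":0.4},{"translation":[-30,21,30],"twist":[0,0,0.14],"grip":0.4},{"translation":[-27,25,30],"twist":[0,0,0.14],"grip":0.4},{"translation":[-23,28,20],"twist":[0,0,0.14],"grip":0.4},{"translation":[-12,20,0],"twist":[0,0,0.1],"grip":0.4}]'
python3 - <<'E'
from h import *
plan(.575,-.345,.06,12)
E
```

```text
t: 18.7
tool_pos: [0.5644, -0.3373, 0.2177]
orientation: [-3.119, -0.305, 0.02]
force: [-1.0, 0.6, -0.2]
opening: 0.0649
t 18.7 pos [ 0.5644 -0.3373  0.2177] yaw 11.2 q [-0.62  0.3   1.3  -0.    1.56  0.76] F [-1.   0.6 -0.2] op 0.0649 tilt [-0.009  0.012  0.   ]  n 4
[2, 2, 39] -0.004
[2, 2, 39] -0.004
[2, 2, 39] -0.004
[2, 2, 39] -0.004
```

```bash

python3 -m pendant '[{"translation":[5,3,36],"twist":[-0.009,0.012,-0.01],"grip":0.4},{"translation":[4,3,36],"twist":[0,0,0],"grip":0.4},{"translation":[0,1,36],"twist":[0,0,0],"grip":0.4},{"translation":[0,0,30],"twist":[0,0,0],"grip":0.4},{"translation":[0,0,15],"twist":[0,0,0],"grip":0.4},{"translation":[0,0,0],"twist":[0,0,0],"grip":0.4},{"translation":[0,0,0],"twist":[0,0,0],"grip":0.4},{"translation":[0,0,0],"twist":[0,0,0],"grip":0.4},{"translation":[0,0,0],"twist":[0,0,0],"grip":0.4},{"translation":[0,0,0],"twist":[0,0,0],"grip":0.4}]'
python3 - <<'E'
from h import *
plan(.575,-.345,.007,12)
E
```

```text
t: 19.7
tool_pos: [0.57, -0.3465, 0.0571]
orientation: [-3.126, -0.304, 0.003]
force: [1.0, 0.3, -0.1]
opening: 0.0653
t 19.7 pos [ 0.57   -0.3465  0.0571] yaw 11.1 q [-0.62  0.43  1.43 -0.    1.28  0.75] F [ 1.   0.3 -0.1] op 0.0653 tilt [-0.001  0.002  0.   ]  n 2
[3, 0, 25] -0.008
[3, 0, 25] -0.008
```

```bash

python3 -m pendant '[{"translation":[3,0,20],"twist":[0,0,-0.01],"grip":0.4},{"translation":[2,0,18],"twist":[0,0,0],"grip":0.4},{"translation":[0,0,8],"twist":[0,0,0],"grip":0.4},{"translation":[0,0,3],"twist":[0,0,0],"grip":0},{"translation":[0,0,0],"twist":[0,0,0],"grip":-0.6},{"translation":[0,0,0],"twist":[0,0,0],"grip":-1},{"translation":[0,0,0],"twist":[0,0,0],"grip":-1},{"translation":[0,0,0],"twist":[0,0,0],"grip":-1},{"translation":[0,0,0],"twist":[0,0,0],"grip":-1},{"translation":[0,0,0],"twist":[0,0,0],"grip":-1}]' 40
python3 - <<'E'
from h import *
plan(.514,-.10,.25,1.5)
E
```

```text
t: 20.7
tool_pos: [0.5788, -0.3482, 0.0129]
orientation: [3.12, 0.318, 0.008]
force: [0.3, 0.5, -0.6]
opening: 0.0275
t 20.7 pos [ 0.5788 -0.3482  0.0129] yaw 11.7 q [-0.62  0.49  1.44 -0.    1.2   0.75] F [ 0.3  0.5 -0.6] op 0.0275 tilt [ 0.006 -0.005 -0.   ]  n 8
[-2, -32, -30] 0.022
[-2, -32, -30] 0.022
[-3, -32, -30] 0.022
[-4, -32, -30] 0.022
[-4, -32, -30] 0.022
[-5, -32, -30] 0.022
[-6, -32, -30] 0.022
[-7, -31, -30] 0.022
```

```bash

python3 -m pendant '[{"translation":[0,0,-20],"twist":[0,0,0],"grip":-1},{"translation":[0,0,-40],"twist":[0,0,0],"grip":-1},{"translation":[0,0,-45],"twist":[0,0,0],"grip":-1},{"translation":[0,0,-45],"twist":[0,0,0],"grip":-1},{"translation":[-2,-32,-45],"twist":[0,0,0.03],"grip":-1},{"translation":[-3,-40,-30],"twist":[0,0,0.03],"grip":-1},{"translation":[-6,-42,-10],"twist":[0,0,0.03],"grip":-1},{"translation":[-8,-42,0],"twist":[0,0,0.03],"grip":-1},{"translation":[-10,-42,0],"twist":[0,0,0.03],"grip":-1},{"translation":[-10,-35,0],"twist":[0,0,0.03],"grip":-1}]'
python3 - <<'E'
from h import *
plan(.52,-.1,.2,1.5)
E
```

```text
t: 21.7
tool_pos: [0.5085, -0.1203, 0.2513]
orientation: [3.138, 0.015, 0.013]
force: [0.6, 0.7, -0.9]
opening: 0.0273
t 21.7 pos [ 0.5085 -0.1203  0.2513] yaw 0.6 q [-0.33 -0.1   1.66 -0.    1.57  1.23] F [ 0.6  0.7 -0.9] op 0.0273 tilt [ 0.004 -0.008  0.   ]  n 2
[6, -10, 26] -0.008
[6, -10, 26] -0.008
```

```bash

python3 -m pendant '[{"translation":[6,-8,15],"twist":[0.004,-0.008,-0.015],"grip":-1},{"translation":[5,-5,25],"twist":[0,0,0],"grip":-1},{"translation":[0,0,20],"twist":[0,0,0],"grip":-1},{"translation":[0,0,5],"twist":[0,0,0],"grip":-1},{"translation":[0,0,0],"twist":[0,0,0],"grip":-1},{"translation":[0,0,0],"twist":[0,0,0],"grip":-1},{"translation":[0,0,0],"twist":[0,0,0],"grip":-1},{"translation":[0,0,0],"twist":[0,0,0],"grip":-1},{"translation":[0,0,0],"twist":[0,0,0],"grip":-1},{"translation":[0,0,0],"twist":[0,0,0],"grip":-1}]'
python3 - <<'E'
from h import *
plan(.52,-.1,.162,1.5)
E
```

```text
t: 22.7
tool_pos: [0.5218, -0.1044, 0.1897]
orientation: [3.139, 0.047, 0.013]
force: [-0.5, -0.6, -1.4]
opening: 0.0274
t 22.7 pos [ 0.5218 -0.1044  0.1897] yaw 1.7 q [-0.29 -0.05  1.72  0.    1.46  1.25] F [-0.5 -0.6 -1.4] op 0.0274 tilt [ 0.003 -0.008  0.   ]  n 1
[-2, -4, 28] 0.004
```

```bash

python3 -m pendant '[{"translation":[-1,-4,8],"twist":[0,-0.008,0],"grip":-1},{"translation":[0,0,9],"twist":[0,0,0],"grip":-1},{"translation":[0,0,6],"twist":[0,0,0],"grip":-1},{"translation":[0,0,4],"twist":[0,0,0],"grip":-1},{"translation":[0,0,0],"twist":[0,0,0],"grip":-1},{"translation":[0,0,0],"twist":[0,0,0],"grip":-1},{"translation":[0,0,0],"twist":[0,0,0],"grip":-1},{"translation":[0,0,0],"twist":[0,0,0],"grip":-1},{"translation":[0,0,0],"twist":[0,0,0],"grip":-1},{"translation":[0,0,0],"twist":[0,0,0],"grip":-1}]'
python3 - <<'E'
from h import *
plan(.52,-.1,.16,1.5)
E
```

```text
t: 23.7
tool_pos: [0.5207, -0.1001, 0.1603]
orientation: [3.139, 0.047, -0.0]
force: [0.0, 1.6, -0.9]
opening: 0.0275
t 23.7 pos [ 0.5207 -0.1001  0.1603] yaw 1.7 q [-0.28 -0.02  1.76 -0.    1.41  1.26] F [ 0.   1.6 -0.9] op 0.0275 tilt [ 0.003  0.    -0.   ]  n 1
[-1, 0, 0] 0.004
```

```bash

python3 -m pendant '[{"translation":[0,0,0],"twist":[0,0,0],"grip":-0.3},{"translation":[0,0,0],"twist":[0,0,0],"grip":-0.18},{"translation":[0,0,0],"twist":[0,0,0],"grip":-0.18},{"translation":[0,0,-8],"twist":[0,0,0],"grip":-0.18},{"translation":[0,0,-25],"twist":[0,0,0],"grip":-0.18},{"translation":[0,0,-40],"twist":[0,0,0],"grip":-0.18},{"translation":[0,25,-25],"twist":[0,0,0],"grip":0.2},{"translation":[-6,42,0],"twist":[0,0,0],"grip":0.4},{"translation":[-6,45,0],"twist":[0,0,0.03],"grip":0.4},{"translation":[-6,45,0],"twist":[0,0,0.03],"grip":0.4}]'
python3 - <<'E'
from h import *
plan(.467,-.4395,.10,-6.8)
p,d,i=cam('top')
for t in tubes(p,d,i)+tubes(p,d,i,.175,(.155,.2)):
    if abs(t[2][0]-.1)<.015: print(*t)
E
```

```text
t: 24.7
tool_pos: [0.5079, -0.2567, 0.2686]
orientation: [3.137, -0.034, 0.008]
force: [-1.0, -0.3, -0.4]
opening: 0.0636
t 24.7 pos [ 0.5079 -0.2567  0.2686] yaw -1.2 q [-0.56  0.02  1.51 -0.    1.6   1.03] F [-1.  -0.3 -0.4] op 0.0636 tilt [ 0.004 -0.005  0.   ]  n 6
[-6, 31, 28] 0.016
[-6, 31, 28] 0.016
[-5, 31, 28] 0.016
[-5, 31, 28] 0.016
[-4, 31, 28] 0.016
[-4, 31, 28] 0.016
[161. 265.] [0.4508 0.3672] [0.1   0.029] -23.8 0.029
[481. 267.] [ 0.4669 -0.437 ] [0.102 0.033] -7.3 0.028
[180. 305.] [0.3514 0.3131] [0.1   0.029] -20.9 0.029
[449. 310.] [ 0.3655 -0.3518] [0.098 0.032] -1.3 0.029
[351. 231.] [ 0.518  -0.1005] [0.102 0.03 ] 0.9 0.176
[610. 251.] [ 0.4875 -0.6866] [0.098 0.051] 1.4 0.16
```

Tube 1 lies on the tray at (.518,-.1005) with its top at 0.176, so it is flat. Next tube is at (.467,-.4395).

```bash

python3 -m pendant '[{"translation":[-6,40,20],"twist":[0,0,0.03],"grip":0.4},{"translation":[-7,45,35],"twist":[0,0,0.03],"grip":0.4},{"translation":[-7,45,40],"twist":[0,0,0.03],"grip":0.4},{"translation":[-6,40,40],"twist":[0,0,0.01],"grip":0.4},{"translation":[-3,8,40],"twist":[0,0,0],"grip":0.4},{"translation":[0,0,20],"twist":[0,0,0],"grip":0.4},{"translation":[0,0,0],"twist":[0,0,0],"grip":0.4},{"translation":[0,0,0],"twist":[0,0,0],"grip":0.4},{"translation":[0,0,0],"twist":[0,0,0],"grip":0.4},{"translation":[0,0,0],"twist":[0,0,0],"grip":0.4}]'
python3 - <<'E'
from h import *
plan(.467,-.4395,.01,-7)
E
```

```text
t: 25.75
tool_pos: [0.4705, -0.432, 0.0954]
orientation: [3.119, -0.213, 0.025]
force: [-0.1, 0.2, 0.7]
opening: 0.0647
t 25.75 pos [ 0.4705 -0.432   0.0954] yaw -7.8 q [-0.82  0.3   1.53 -0.    1.3   0.88] F [-0.1  0.2  0.7] op 0.0647 tilt [ 0.015 -0.017 -0.   ]  n 2
[-1, 4, 43] -0.007
[-1, 4, 43] -0.007
```

```bash

python3 -m pendant '[{"translation":[-2,5,20],"twist":[0.015,-0.017,-0.01],"grip":0.4},{"translation":[-1,3,25],"twist":[0,0,0],"grip":0.4},{"translation":[0,0,25],"twist":[0,0,0],"grip":0.4},{"translation":[0,0,12],"twist":[0,0,0],"grip":0.4},{"translation":[0,0,3],"twist":[0,0,0],"grip":0},{"translation":[0,0,0],"twist":[0,0,0],"grip":-0.6},{"translation":[0,0,0],"twist":[0,0,0],"grip":-1},{"translation":[0,0,0],"twist":[0,0,0],"grip":-1},{"translation":[0,0,0],"twist":[0,0,0],"grip":-1},{"translation":[0,0,0],"twist":[0,0,0],"grip":-1}]' 40
python3 - <<'E'
from h import *
plan(.519,-.0445,.25,1.5)
E
```

```text
t: 26.75
tool_pos: [0.477, -0.446, 0.0256]
orientation: [3.12, -0.189, 0.028]
force: [0.2, 0.3, -1.8]
opening: 0.0268
t 26.75 pos [ 0.477  -0.446   0.0256] yaw -6.9 q [-0.83  0.41  1.53  0.    1.18  0.86] F [ 0.2  0.3 -1.8] op 0.0268 tilt [ 0.015 -0.019 -0.   ]  n 11
[-1, -37, -20] -0.013
[0, -37, -20] -0.013
[0, -37, -20] -0.013
[1, -37, -20] -0.013
[1, -37, -20] -0.013
[2, -37, -20] -0.013
[2, -37, -20] -0.013
[3, -37, -20] -0.013
[3, -37, -20] -0.013
[4, -37, -20] -0.013
[4, -36, -20] -0.013
```

The grip sits too high (tip at 25 mm). I'll reopen, go lower and regrip.

```bash

python3 -m pendant '[{"translation":[0,0,0],"twist":[0,0,0],"grip":0.2},{"translation":[-3,-1,0],"twist":[0.015,-0.019,0],"grip":0.2},{"translation":[-3,-1,5],"twist":[0,0,0],"grip":0.2},{"translation":[-1,0,8],"twist":[0,0,0],"grip":0.2},{"translation":[0,0,3],"twist":[0,0,0],"grip":0.2},{"translation":[0,0,0],"twist":[0,0,0],"grip":-0.2},{"translation":[0,0,2],"twist":[0,0,0],"grip":-1},{"translation":[0,0,0],"twist":[0,0,0],"grip":-1},{"translation":[0,0,0],"twist":[0,0,0],"grip":-1},{"translation":[0,0,0],"twist":[0,0,0],"grip":-1}]' 40
python3 - <<'E'
from h import *
plan(.519,-.0445,.25,1.5)
E
```

```text
t: 27.75
tool_pos: [0.4693, -0.4432, 0.0057]
orientation: [-3.134, 0.19, 0.003]
force: [-0.4, -0.5, -0.8]
opening: 0.028
t 27.75 pos [ 0.4693 -0.4432  0.0057] yaw -7.0 q [-0.84  0.44  1.53 -0.    1.18  0.86] F [-0.4 -0.5 -0.8] op 0.028 tilt [-0.001  0.002  0.   ]  n 11
[0, -37, -22] -0.013
[1, -37, -22] -0.013
[1, -37, -22] -0.013
[2, -36, -22] -0.013
[2, -36, -22] -0.013
[3, -36, -22] -0.013
[3, -36, -22] -0.013
[4, -36, -22] -0.013
[4, -36, -22] -0.013
[4, -36, -22] -0.013
[5, -36, -22] -0.013
```

```bash

python3 -m pendant '[{"translation":[0,0,-20],"twist":[0,0,0],"grip":-1},{"translation":[0,0,-40],"twist":[0,0,0],"grip":-1},{"translation":[0,-10,-45],"twist":[0,0,0],"grip":-1},{"translation":[1,-30,-45],"twist":[0,0,-0.02],"grip":-1},{"translation":[3,-45,-45],"twist":[0,0,-0.02],"grip":-1},{"translation":[4,-45,-30],"twist":[0,0,-0.02],"grip":-1},{"translation":[5,-45,-10],"twist":[0,0,-0.02],"grip":-1},{"translation":[6,-45,0],"twist":[0,0,-0.02],"grip":-1},{"translation":[6,-45,0],"twist":[0,0,-0.02],"grip":-1},{"translation":[6,-45,0],"twist":[0,0,-0.02],"grip":-1}]'
python3 - <<'E'
from h import *
plan(.519,-.0445,.19,1.5)
E
```

```text
t: 28.75
tool_pos: [0.5169, -0.146, 0.2353]
orientation: [-3.138, -0.023, -0.003]
force: [1.5, 0.2, -1.4]
opening: 0.0277
t 28.75 pos [ 0.5169 -0.146   0.2353] yaw 0.8 q [-0.37 -0.05  1.64  0.    1.55  1.18] F [ 1.5  0.2 -1.4] op 0.0277 tilt [-0.003 -0.002  0.   ]  n 3
[1, -34, 15] -0.004
[1, -34, 15] -0.004
[1, -34, 15] -0.004
```

```bash

python3 -m pendant '[{"translation":[1,-35,0],"twist":[0,0,-0.01],"grip":-1},{"translation":[1,-35,0],"twist":[0,0,0],"grip":-1},{"translation":[0,-22,5],"twist":[0,0,0],"grip":-1},{"translation":[0,-3,15],"twist":[0,0,0],"grip":-1},{"translation":[0,0,15],"twist":[0,0,0],"grip":-1},{"translation":[0,0,8],"twist":[0,0,0],"grip":-1},{"translation":[0,0,0],"twist":[0,0,0],"grip":-1},{"translation":[0,0,0],"twist":[0,0,0],"grip":-1},{"translation":[0,0,0],"twist":[0,0,0],"grip":-1},{"translation":[0,0,0],"twist":[0,0,0],"grip":-1}]'
python3 - <<'E'
from h import *
plan(.519,-.0445,.154,1.5)
E
```

```text
t: 29.75
tool_pos: [0.5164, -0.0446, 0.1904]
orientation: [-3.138, -0.046, -0.005]
force: [0.1, -0.3, -0.7]
opening: 0.0282
t 29.75 pos [ 0.5164 -0.0446  0.1904] yaw 1.7 q [-0.19 -0.08  1.75  0.    1.47  1.35] F [ 0.1 -0.3 -0.7] op 0.0282 tilt [-0.003 -0.003 -0.   ]  n 1
[3, 0, 36] 0.003
```

```bash

python3 -m pendant '[{"translation":[1,0,10],"twist":[-0.003,-0.003,0],"grip":-1},{"translation":[0,0,11],"twist":[0,0,0],"grip":-1},{"translation":[0,0,9],"twist":[0,0,0],"grip":-1},{"translation":[0,0,5],"twist":[0,0,0],"grip":-1},{"translation":[0,0,1],"twist":[0,0,0],"grip":-1},{"translation":[0,0,0],"twist":[0,0,0],"grip":-1},{"translation":[0,0,0],"twist":[0,0,0],"grip":-1},{"translation":[0,0,0],"twist":[0,0,0],"grip":-1},{"translation":[0,0,0],"twist":[0,0,0],"grip":-1},{"translation":[0,0,0],"twist":[0,0,0],"grip":-1}]'
python3 - <<'E'
from h import *
plan(.519,-.0445,.153,1.5)
E
```

```text
t: 30.75
tool_pos: [0.5184, -0.0451, 0.1525]
orientation: [3.141, 0.045, 0.003]
force: [0.5, -0.6, -1.1]
opening: 0.028
t 30.75 pos [ 0.5184 -0.0451  0.1525] yaw 1.6 q [-0.19 -0.05  1.79 -0.    1.39  1.36] F [ 0.5 -0.6 -1.1] op 0.028 tilt [ 0.001 -0.002 -0.   ]  n 1
[1, -1, 0] 0.003
```

```bash

python3 -m pendant '[{"translation":[0,0,0],"twist":[0,0,0],"grip":-0.3},{"translation":[0,0,0],"twist":[0,0,0],"grip":-0.18},{"translation":[0,0,0],"twist":[0,0,0],"grip":-0.18},{"translation":[0,0,-8],"twist":[0,0,0],"grip":-0.18},{"translation":[0,0,-25],"twist":[0,0,0],"grip":-0.18},{"translation":[0,0,-40],"twist":[0,0,0],"grip":-0.18},{"translation":[-10,20,-25],"twist":[0,0,0],"grip":0.2},{"translation":[-20,40,0],"twist":[0,0,0],"grip":0.4},{"translation":[-20,42,0],"twist":[0,0,0.02],"grip":0.4},{"translation":[-20,42,0],"twist":[0,0,0.02],"grip":0.4}]'
python3 - <<'E'
from h import *
plan(.3655,-.3545,.07,-1.3)
p,d,i=cam('top')
for t in tubes(p,d,i)+tubes(p,d,i,.175,(.155,.2)):
    if abs(t[2][0]-.1)<.015: print(*t)
E
```

```text
t: 31.75
tool_pos: [0.4524, -0.1905, 0.2593]
orientation: [3.14, -0.004, 0.011]
force: [0.6, 0.0, -0.6]
opening: 0.0636
t 31.75 pos [ 0.4524 -0.1905  0.2593] yaw -0.1 q [-0.5  -0.19  1.73  0.    1.6   1.07] F [ 0.6  0.  -0.6] op 0.0636 tilt [ 0.002 -0.007 -0.   ]  n 6
[-14, 27, 32] 0.003
[-14, 27, 32] 0.003
[-14, 27, 32] 0.003
[-14, 28, 32] 0.003
[-14, 28, 32] 0.003
[-14, 28, 32] 0.003
[162. 265.] [0.4508 0.3672] [0.1   0.029] -23.8 0.029
[180. 305.] [0.3514 0.313 ] [0.1   0.029] -20.9 0.029
[448. 306.] [ 0.3667 -0.352 ] [0.099 0.032] 1.5 0.028
[327. 232.] [ 0.5165 -0.046 ] [0.102 0.028] 1.1 0.175
[350. 230.] [ 0.5169 -0.0991] [0.104 0.028] 0.7 0.176
[596. 252.] [ 0.487  -0.6622] [0.098 0.098] 85.5 0.16
```

```bash

python3 -m pendant '[{"translation":[-18,35,15],"twist":[0,-0.007,-0.01],"grip":0.4},{"translation":[-18,35,30],"twist":[0,0,-0.01],"grip":0.4},{"translation":[-18,35,40],"twist":[0,0,0],"grip":0.4},{"translation":[-18,35,40],"twist":[0,0,0],"grip":0.4},{"translation":[-4,8,40],"twist":[0,0,0],"grip":0.4},{"translation":[0,0,20],"twist":[0,0,0],"grip":0.4},{"translation":[0,0,0],"twist":[0,0,0],"grip":0.4},{"translation":[0,0,0],"twist":[0,0,0],"grip":0.4},{"translation":[0,0,0],"twist":[0,0,0],"grip":0.4},{"translation":[0,0,0],"twist":[0,0,0],"grip":0.4}]'
python3 - <<'E'
from h import *
plan(.3665,-.3545,.007,1.5)
E
```

```text
t: 32.8
tool_pos: [0.3789, -0.3496, 0.0898]
orientation: [3.125, 0.012, 0.017]
force: [0.6, -0.6, 0.3]
opening: 0.0648
t 32.8 pos [ 0.3789 -0.3496  0.0898] yaw 0.5 q [-0.84 -0.02  1.88 -0.    1.26  0.72] F [ 0.6 -0.6  0.3] op 0.0648 tilt [ 0.017 -0.011 -0.   ]  n 2
[-6, 2, 41] -0.009
[-6, 2, 41] -0.009
```

```bash

python3 -m pendant '[{"translation":[-5,3,20],"twist":[0.017,-0.011,-0.015],"grip":0.4},{"translation":[-5,2,25],"twist":[0,0,0],"grip":0.4},{"translation":[-2,0,20],"twist":[0,0,0],"grip":0.4},{"translation":[0,0,8],"twist":[0,0,0],"grip":0.4},{"translation":[0,0,0],"twist":[0,0,0],"grip":0.2},{"translation":[0,0,0],"twist":[0,0,0],"grip":0.2},{"translation":[0,0,0],"twist":[0,0,0],"grip":0.2},{"translation":[0,0,0],"twist":[0,0,0],"grip":0.2},{"translation":[0,0,0],"twist":[0,0,0],"grip":0.2},{"translation":[0,0,0],"twist":[0,0,0],"grip":0.2}]' 40
python3 - <<'E'
from h import *
plan(.3665,-.3545,.007,1.5)
E
```

```text
t: 33.8
tool_pos: [0.3769, -0.3619, 0.0294]
orientation: [3.124, 0.044, 0.024]
force: [-0.3, -1.0, 0.4]
opening: 0.056
t 33.8 pos [ 0.3769 -0.3619  0.0294] yaw 1.6 q [-0.86  0.08  1.91  0.    1.13  0.68] F [-0.3 -1.   0.4] op 0.056 tilt [ 0.017 -0.015  0.   ]  n 1
[-10, -8, 22] 0.002
```

```bash

python3 -m pendant '[{"translation":[-4,-3,0],"twist":[0.017,-0.015,0],"grip":0.2},{"translation":[-4,-3,6],"twist":[0,0,0],"grip":0.2},{"translation":[-2,-1,9],"twist":[0,0,0],"grip":0.2},{"translation":[0,0,5],"twist":[0,0,0],"grip":0.2},{"translation":[0,0,2],"twist":[0,0,0],"grip":-0.2},{"translation":[0,0,0],"twist":[0,0,0],"grip":-1},{"translation":[0,0,0],"twist":[0,0,0],"grip":-1},{"translation":[0,0,0],"twist":[0,0,0],"grip":-1},{"translation":[0,0,0],"twist":[0,0,0],"grip":-1},{"translation":[0,0,0],"twist":[0,0,0],"grip":-1}]' 40
python3 - <<'E'
from h import *
plan(.516,.0115,.24,1.5)
E
```

```text
t: 34.8
tool_pos: [0.3651, -0.3539, 0.0046]
orientation: [-3.139, -0.044, 0.004]
force: [-0.2, -0.2, -1.3]
opening: 0.028
t 34.8 pos [ 0.3651 -0.3539  0.0046] yaw 1.6 q [-0.87  0.11  1.93 -0.    1.11  0.67] F [-0.2 -0.2 -1.3] op 0.028 tilt [-0.003  0.002  0.   ]  n 11
[15, -33, -21] 0.0
[15, -33, -21] 0.0
[15, -33, -21] 0.0
[15, -33, -21] 0.0
[15, -33, -21] 0.0
[15, -33, -21] 0.0
[15, -33, -21] 0.0
[15, -33, -21] 0.0
[15, -33, -21] 0.0
[15, -33, -21] 0.0
[15, -33, -21] 0.0
```

```bash

python3 -m pendant '[{"translation":[0,0,-20],"twist":[0,0,0],"grip":-1},{"translation":[0,0,-40],"twist":[0,0,0],"grip":-1},{"translation":[4,-10,-45],"twist":[0,0,0],"grip":-1},{"translation":[10,-25,-45],"twist":[0,0,0],"grip":-1},{"translation":[16,-38,-45],"twist":[0,0,0],"grip":-1},{"translation":[18,-44,-30],"twist":[0,0,0],"grip":-1},{"translation":[18,-44,-10],"twist":[0,0,0],"grip":-1},{"translation":[18,-44,0],"twist":[0,0,0],"grip":-1},{"translation":[18,-44,0],"twist":[0,0,0],"grip":-1},{"translation":[18,-44,0],"twist":[0,0,0],"grip":-1}]'
python3 - <<'E'
from h import *
plan(.516,.0115,.19,1.5)
E
```

```text
t: 35.8
tool_pos: [0.4747, -0.0665, 0.237]
orientation: [-3.138, -0.027, -0.006]
force: [0.7, 1.1, -1.2]
opening: 0.0277
t 35.8 pos [ 0.4747 -0.0665  0.237 ] yaw 1.0 q [-0.25 -0.21  1.79  0.    1.56  1.3 ] F [ 0.7  1.1 -1.2] op 0.0277 tilt [-0.004 -0.004 -0.   ]  n 3
[14, -26, 16] -0.003
[14, -26, 16] -0.003
[14, -26, 16] -0.003
```

```bash

python3 -m pendant '[{"translation":[15,-26,0],"twist":[-0.004,-0.004,-0.01],"grip":-1},{"translation":[15,-26,0],"twist":[0,0,0],"grip":-1},{"translation":[9,-17,5],"twist":[0,0,0],"grip":-1},{"translation":[0,-2,15],"twist":[0,0,0],"grip":-1},{"translation":[0,0,15],"twist":[0,0,0],"grip":-1},{"translation":[0,0,8],"twist":[0,0,0],"grip":-1},{"translation":[0,0,0],"twist":[0,0,0],"grip":-1},{"translation":[0,0,0],"twist":[0,0,0],"grip":-1},{"translation":[0,0,0],"twist":[0,0,0],"grip":-1},{"translation":[0,0,0],"twist":[0,0,0],"grip":-1}]'
python3 - <<'E'
from h import *
plan(.516,.0115,.152,1.5)
E
```

```text
t: 36.8
tool_pos: [0.5122, 0.0116, 0.1912]
orientation: [3.141, 0.051, -0.0]
force: [-0.1, 0.3, -0.3]
opening: 0.0275
t 36.8 pos [0.5122 0.0116 0.1912] yaw 1.8 q [-0.08 -0.09  1.77 -0.    1.47  1.46] F [-0.1  0.3 -0.3] op 0.0275 tilt [0. 0. 0.]  n 1
[4, 0, 39] 0.006
```

```bash

python3 -m pendant '[{"translation":[2,0,11],"twist":[0,0,0.005],"grip":-1},{"translation":[1,0,12],"twist":[0,0,0],"grip":-1},{"translation":[0,0,9],"twist":[0,0,0],"grip":-1},{"translation":[0,0,5],"twist":[0,0,0],"grip":-1},{"translation":[0,0,1],"twist":[0,0,0],"grip":-1},{"translation":[0,0,0],"twist":[0,0,0],"grip":-1},{"translation":[0,0,0],"twist":[0,0,0],"grip":-1},{"translation":[0,0,0],"twist":[0,0,0],"grip":-1},{"translation":[0,0,0],"twist":[0,0,0],"grip":-1},{"translation":[0,0,0],"twist":[0,0,0],"grip":-1}]'
python3 - <<'E'
from h import *
plan(.516,.0115,.151,1.5)
E
```

```text
t: 37.8
tool_pos: [0.5164, 0.0113, 0.1513]
orientation: [3.141, 0.042, 0.003]
force: [-0.8, -0.7, -0.6]
opening: 0.0275
t 37.8 pos [0.5164 0.0113 0.1513] yaw 1.5 q [-0.08 -0.06  1.8  -0.    1.39  1.47] F [-0.8 -0.7 -0.6] op 0.0275 tilt [ 0.001 -0.002  0.   ]  n 1
[0, 0, 0] 0.0
```

```bash

python3 -m pendant '[{"translation":[0,0,0],"twist":[0,0,0],"grip":-0.3},{"translation":[0,0,0],"twist":[0,0,0],"grip":-0.18},{"translation":[0,0,0],"twist":[0,0,0],"grip":-0.18},{"translation":[0,0,-8],"twist":[0,0,0],"grip":-0.18},{"translation":[0,0,-25],"twist":[0,0,0],"grip":-0.18},{"translation":[0,0,-40],"twist":[0,0,0],"grip":-0.18},{"translation":[0,0,-40],"twist":[0,0,0],"grip":0},{"translation":[0,0,-10],"twist":[0,0,-0.14],"grip":0.4},{"translation":[0,0,0],"twist":[0,0,-0.14],"grip":0.4},{"translation":[0,0,0],"twist":[0,0,-0.14],"grip":0.4}]'
python3 - <<'E'
from h import *
plan(.451,.367,.25,156.2,dirn=1)
E
```

```text
t: 38.8
tool_pos: [0.5164, 0.0114, 0.2841]
orientation: [3.057, 0.713, 0.009]
force: [0.4, 0.5, 1.1]
opening: 0.0637
t 38.8 pos [0.5164 0.0114 0.2841] yaw 26.3 q [-0.08 -0.12  1.62 -0.    1.63  1.04] F [0.4 0.5 1.1] op 0.0637 tilt [ 0.003 -0.005  0.   ]  n 17
[6, -20, 2] -0.133
[8, -20, 2] -0.133
[11, -18, 2] -0.133
[13, -17, 2] -0.133
[15, -15, 2] -0.133
[17, -12, 2] -0.133
[19, -10, 2] -0.133
[20, -8, 2] -0.133
[21, -5, 2] -0.133
[21, -2, 2] -0.133
[21, 1, 2] -0.133
[21, 4, 2] -0.133
[20, 6, 2] -0.133
[19, 9, 2] -0.133
[18, 12, 2] -0.133
[16, 14, 2] -0.133
[14, 16, 2] -0.133
```

```bash

python3 -m pendant '[{"translation":[6,-20,2],"twist":[0,0,-0.133],"grip":0.4},{"translation":[8,-20,2],"twist":[0,0,-0.133],"grip":0.4},{"translation":[11,-18,2],"twist":[0,0,-0.133],"grip":0.4},{"translation":[13,-17,2],"twist":[0,0,-0.133],"grip":0.4},{"translation":[15,-15,2],"twist":[0,0,-0.133],"grip":0.4},{"translation":[17,-12,2],"twist":[0,0,-0.133],"grip":0.4},{"translation":[19,-10,2],"twist":[0,0,-0.133],"grip":0.4},{"translation":[20,-8,2],"twist":[0,0,-0.133],"grip":0.4},{"translation":[21,-5,2],"twist":[0,0,-0.133],"grip":0.4},{"translation":[21,-2,2],"twist":[0,0,-0.133],"grip":0.4}]'
python3 - <<'E'
from h import *
plan(.451,.367,.15,156.2,dirn=1)
p,d,i=cam('top')
for t in tubes(p,d,i)+tubes(p,d,i,.175,(.155,.2)):
    if abs(t[2][0]-.1)<.015: print(*t)
E
```

```text
t: 39.8
tool_pos: [0.473, 0.2245, 0.2728]
orientation: [1.894, 2.488, 0.017]
force: [0.4, 0.5, 0.1]
opening: 0.0649
t 39.8 pos [0.473  0.2245 0.2728] yaw 105.4 q [ 0.35 -0.11  1.63 -0.01  1.6   0.08] F [0.4 0.5 0.1] op 0.0649 tilt [0.017 0.005 0.   ]  n 7
[20, 2, 18] -0.127
[20, 5, 18] -0.127
[19, 7, 18] -0.127
[18, 10, 18] -0.127
[17, 12, 18] -0.127
[15, 14, 18] -0.127
[13, 16, 18] -0.127
[302. 230.] [0.5174 0.0117] [0.102 0.028] 1.6 0.176
[327. 231.] [ 0.5165 -0.046 ] [0.102 0.028] 1.1 0.175
[351. 231.] [ 0.518  -0.1004] [0.102 0.03 ] 0.9 0.175
[596. 251.] [ 0.4869 -0.6622] [0.098 0.098] 85.5 0.161
```

```bash

python3 -m pendant '[{"translation":[20,2,5],"twist":[0.01,0.005,-0.127],"grip":0.4},{"translation":[20,5,10],"twist":[0.007,0,-0.127],"grip":0.4},{"translation":[19,7,15],"twist":[0,0,-0.127],"grip":0.4},{"translation":[18,10,18],"twist":[0,0,-0.127],"grip":0.4},{"translation":[17,12,18],"twist":[0,0,-0.127],"grip":0.4},{"translation":[15,14,18],"twist":[0,0,-0.127],"grip":0.4},{"translation":[7,8,10],"twist":[0,0,-0.1],"grip":0.4},{"translation":[0,0,0],"twist":[0,0,0],"grip":0.4},{"translation":[0,0,0],"twist":[0,0,0],"grip":0.4},{"translation":[0,0,0],"twist":[0,0,0],"grip":0.4}]'
python3 - <<'E'
from h import *
plan(.451,.367,.06,156.2)
for n in("side","top"):
  p,d,i=cam(n);save("d_"+n+".png",p)
  for t in tubes(p,d,i):
    if abs(t[2][0]-.1)<.015: print(n,*t)
E
```

```text
t: 40.85
tool_pos: [0.4501, 0.3638, 0.1835]
orientation: [0.633, 3.07, 0.006]
force: [0.0, -0.2, 0.8]
opening: 0.0648
t 40.85 pos [0.4501 0.3638 0.1835] yaw 156.7 q [ 0.59  0.08  1.6  -0.    1.45 -0.57] F [ 0.  -0.2  0.8] op 0.0648 tilt [0.005 0.006 0.   ]  n 3
[0, 1, 41] 0.003
[0, 1, 41] 0.003
[0, 1, 41] 0.003
side [270. 213.] [0.35   0.2965] [0.109 0.061] -22.0 0.026
side [189. 261.] [0.089  0.0301] [0.103 0.047] 89.0 0.014
```

View pics/d_side.png

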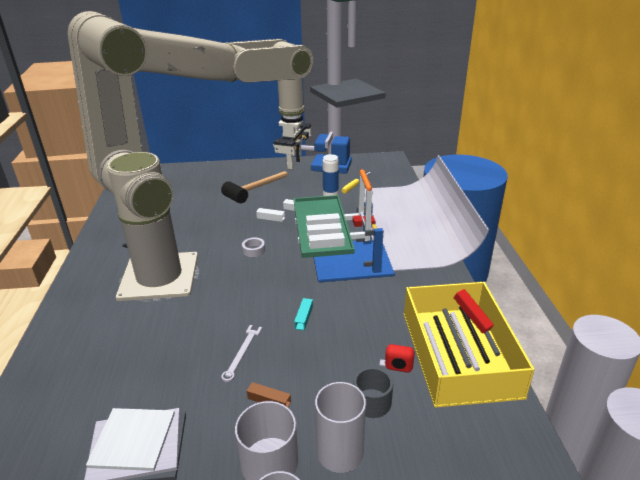

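The picture shows three tubes side by side in the tray. The two left tubes, at (290,206) and (270,213), look unmoved.

```bash

python3 -m pendant '[{"translation":[0,1,20],"twist":[0.005,0.006,0.01],"grip":0.4},{"translation":[0,1,35],"twist":[0,0,0],"grip":0.4},{"translation":[0,1,35],"twist":[0,0,0],"grip":0.4},{"translation":[0,0,20],"twist":[0,0,0],"grip":0.4},{"translation":[0,0,5],"twist":[0,0,0],"grip":0.4},{"translation":[0,0,0],"twist":[0,0,0],"grip":0.4},{"translation":[0,0,0],"twist":[0,0,0],"grip":0.4},{"translation":[0,0,0],"twist":[0,0,0],"grip":0.4},{"translation":[0,0,0],"twist":[0,0,0],"grip":0.4},{"translation":[0,0,0],"twist":[0,0,0],"grip":0.4}]'
python3 - <<'E'
from h import *
plan(.451,.367,.007,156.2)
E
```

```text
t: 41.95
tool_pos: [0.4564, 0.3663, 0.0672]
orientation: [0.667, 3.064, 0.011]
force: [0.5, -0.4, -0.1]
opening: 0.065
t 41.95 pos [0.4564 0.3663 0.0672] yaw 155.4 q [ 0.59  0.2   1.69  0.    1.24 -0.55] F [ 0.5 -0.4 -0.1] op 0.065 tilt [0.008 0.004 0.   ]  n 2
[3, -1, 30] -0.007
[3, -1, 30] -0.007
```

```bash

python3 -m pendant '[{"translation":[3,-1,20],"twist":[0.008,0.004,-0.01],"grip":0.4},{"translation":[2,0,20],"twist":[0,0,0],"grip":0.4},{"translation":[1,0,12],"twist":[0,0,0],"grip":0.4},{"translation":[0,0,5],"twist":[0,0,0],"grip":0.4},{"translation":[0,0,2],"twist":[0,0,0],"grip":0},{"translation":[0,0,0],"twist":[0,0,0],"grip":-0.6},{"translation":[0,0,0],"twist":[0,0,0],"grip":-1},{"translation":[0,0,0],"twist":[0,0,0],"grip":-1},{"translation":[0,0,0],"twist":[0,0,0],"grip":-1},{"translation":[0,0,0],"twist":[0,0,0],"grip":-1}]' 40
python3 - <<'E'
from h import *
plan(.451,.367,.007,156.2)
plan(.514,.0675,.24,181.5)
E
```

```text
t: 42.95
tool_pos: [0.452, 0.3694, 0.0065]
orientation: [0.649, 3.071, 0.004]
force: [-0.0, 0.1, -0.9]
opening: 0.0275
t 42.95 pos [0.452  0.3694 0.0065] yaw 156.1 q [ 0.6   0.29  1.72 -0.    1.13 -0.56] F [-0.   0.1 -0.9] op 0.0275 tilt [ 0.003  0.002 -0.   ]  n 1
[0, -3, -1] -0.001
t 42.95 pos [0.452  0.3694 0.0065] yaw 156.1 q [ 0.6   0.29  1.72 -0.    1.13 -0.56] F [-0.   0.1 -0.9] op 0.0275 tilt [ 0.003  0.002 -0.   ]  n 9
[-20, -28, -26] -0.049
[-18, -29, -26] -0.049
[-17, -30, -26] -0.049
[-16, -31, -26] -0.049
[-14, -31, -26] -0.049
[-12, -32, -26] -0.049
[-11, -32, -26] -0.049
[-9, -33, -26] -0.049
[-8, -33, -26] -0.049
```

```bash

python3 -m pendant '[{"translation":[0,0,-20],"twist":[0,0,0],"grip":-1},{"translation":[0,0,-40],"twist":[0,0,0],"grip":-1},{"translation":[-4,-6,-45],"twist":[0,0,0],"grip":-1},{"translation":[-12,-17,-45],"twist":[0,0,-0.05],"grip":-1},{"translation":[-22,-35,-45],"twist":[0,0,-0.06],"grip":-1},{"translation":[-22,-38,-25],"twist":[0,0,-0.06],"grip":-1},{"translation":[-20,-40,-5],"twist":[0,0,-0.06],"grip":-1},{"translation":[-17,-40,0],"twist":[0,0,-0.06],"grip":-1},{"translation":[-14,-40,0],"twist":[0,0,-0.06],"grip":-1},{"translation":[-8,-30,0],"twist":[0,0,-0.06],"grip":-1}]'
python3 - <<'E'
from h import *
plan(.514,.0675,.19,181.5)
E
```

```text
t: 43.95
tool_pos: [0.5089, 0.1031, 0.2341]
orientation: [-0.026, 3.132, 0.0]
force: [0.3, -0.5, -1.0]
opening: 0.028
t 43.95 pos [0.5089 0.1031 0.2341] yaw -179.0 q [ 0.1  -0.11  1.7  -0.    1.54 -1.49] F [ 0.3 -0.5 -1. ] op 0.028 tilt [ 0.    0.01 -0.  ]  n 2
[-2, -18, 22] -0.005
[-2, -18, 22] -0.005
```

```bash

python3 -m pendant '[{"translation":[-2,-15,0],"twist":[0,0.008,0],"grip":-1},{"translation":[-2,-12,10],"twist":[0,0,0],"grip":-1},{"translation":[0,-4,15],"twist":[0,0,0],"grip":-1},{"translation":[0,0,10],"twist":[0,0,0],"grip":-1},{"translation":[0,0,4],"twist":[0,0,0],"grip":-1},{"translation":[0,0,0],"twist":[0,0,0],"grip":-1},{"translation":[0,0,0],"twist":[0,0,0],"grip":-1},{"translation":[0,0,0],"twist":[0,0,0],"grip":-1},{"translation":[0,0,0],"twist":[0,0,0],"grip":-1},{"translation":[0,0,0],"twist":[0,0,0],"grip":-1}]'
python3 - <<'E'
from h import *
plan(.514,.0675,.154,181.5)
E
```

```text
t: 44.95
tool_pos: [0.5131, 0.0704, 0.1914]
orientation: [-0.027, 3.139, 0.001]
force: [-0.9, -0.8, -1.6]
opening: 0.028
t 44.95 pos [0.5131 0.0704 0.1914] yaw -179.0 q [ 0.04 -0.08  1.75  0.    1.47 -1.55] F [-0.9 -0.8 -1.6] op 0.028 tilt [ 0.     0.002 -0.   ]  n 1
[-1, -3, 37] -0.009
```

```bash

python3 -m pendant '[{"translation":[-1,-3,10],"twist":[0,0.002,-0.01],"grip":-1},{"translation":[0,0,11],"twist":[0,0,0],"grip":-1},{"translation":[0,0,9],"twist":[0,0,0],"grip":-1},{"translation":[0,0,5],"twist":[0,0,0],"grip":-1},{"translation":[0,0,1],"twist":[0,0,0],"grip":-1},{"translation":[0,0,0],"twist":[0,0,0],"grip":-1},{"translation":[0,0,0],"twist":[0,0,0],"grip":-1},{"translation":[0,0,0],"twist":[0,0,0],"grip":-1},{"translation":[0,0,0],"twist":[0,0,0],"grip":-1},{"translation":[0,0,0],"twist":[0,0,0],"grip":-1}]'
python3 - <<'E'
from h import *
plan(.514,.0675,.153,181.5)
E
```

```text
t: 45.95
tool_pos: [0.5148, 0.0671, 0.1528]
orientation: [-0.044, 3.14, 0.001]
force: [-0.2, 0.5, -0.6]
opening: 0.0276
t 45.95 pos [0.5148 0.0671 0.1528] yaw -178.4 q [ 0.03 -0.05  1.79  0.    1.4  -1.57] F [-0.2  0.5 -0.6] op 0.0276 tilt [0.    0.001 0.   ]  n 1
[1, 0, 0] 0.002
```

```bash

python3 -m pendant '[{"translation":[0,0,0],"twist":[0,0,0],"grip":-0.3},{"translation":[0,0,0],"twist":[0,0,0],"grip":-0.18},{"translation":[0,0,0],"twist":[0,0,0],"grip":-0.18},{"translation":[0,0,-8],"twist":[0,0,0],"grip":-0.18},{"translation":[0,0,-25],"twist":[0,0,0],"grip":-0.18},{"translation":[0,0,-40],"twist":[0,0,0],"grip":-0.18},{"translation":[10,15,-25],"twist":[0,0,0],"grip":0.2},{"translation":[20,30,0],"twist":[0,0,0.05],"grip":0.4},{"translation":[24,35,0],"twist":[0,0,0.06],"grip":0.4},{"translation":[26,33,0],"twist":[0,0,0.06],"grip":0.4}]'
python3 - <<'E'
from h import *
plan(.3514,.313,.12,159.1)
for n in("side","top"):
  p,d,i=cam(n)
  for t in tubes(p,d,i)+tubes(p,d,i,.175,(.155,.2)):
    if abs(t[2][0]-.1)<.015: print(n,*t)
E
```

```text
t: 46.95
tool_pos: [0.4376, 0.1814, 0.2592]
orientation: [0.243, 3.128, 0.002]
force: [0.1, 1.0, 0.5]
opening: 0.0632
t 46.95 pos [0.4376 0.1814 0.2592] yaw 171.1 q [ 0.28 -0.24  1.77 -0.    1.6  -1.13] F [0.1 1.  0.5] op 0.0632 tilt [ 0.002  0.005 -0.   ]  n 5
[21, 23, 28] 0.042
[22, 22, 28] 0.042
[23, 21, 28] 0.042
[24, 21, 28] 0.042
[25, 19, 28] 0.042
side [270. 213.] [0.3522 0.2987] [0.112 0.055] -22.0 0.026
side [133. 289.] [-0.0537 -0.0959] [0.09  0.054] -66.2 0.013
side [340. 403.] [ 0.4877 -0.6838] [0.097 0.097] -74.7 0.159
top [302. 230.] [0.5174 0.0107] [0.102 0.026] 1.6 0.176
top [279. 231.] [0.5136 0.0649] [0.102 0.028] 2.1 0.175
top [327. 231.] [ 0.5165 -0.046 ] [0.102 0.028] 1.1 0.176
top [351. 231.] [ 0.518  -0.1004] [0.102 0.03 ] 0.9 0.176
top [596. 251.] [ 0.4866 -0.6632] [0.099 0.098] 61.4 0.16
```

```bash

python3 -m pendant '[{"translation":[21,23,15],"twist":[0.002,0.005,0.045],"grip":0.4},{"translation":[22,22,30],"twist":[0,0,0.045],"grip":0.4},{"translation":[23,21,38],"twist":[0,0,0.045],"grip":0.4},{"translation":[22,18,38],"twist":[0,0,0.045],"grip":0.4},{"translation":[15,12,38],"twist":[0,0,0.03],"grip":0.4},{"translation":[2,2,15],"twist":[0,0,0],"grip":0.4},{"translation":[0,0,0],"twist":[0,0,0],"grip":0.4},{"translation":[0,0,0],"twist":[0,0,0],"grip":0.4},{"translation":[0,0,0],"twist":[0,0,0],"grip":0.4},{"translation":[0,0,0],"twist":[0,0,0],"grip":0.4}]'
python3 - <<'E'
from h import *
plan(.3514,.313,.007,159.1)
E
```

```text
t: 48.05
tool_pos: [0.3616, 0.3077, 0.089]
orientation: [0.564, 3.078, 0.011]
force: [0.0, -0.7, 0.1]
opening: 0.0648
t 48.05 pos [0.3616 0.3077 0.089 ] yaw 159.2 q [ 0.6  -0.12  1.99 -0.    1.27 -0.61] F [ 0.  -0.7  0.1] op 0.0648 tilt [0.009 0.011 0.   ]  n 2
[6, 1, 41] 0.001
[6, 1, 41] 0.001
```

```bash

python3 -m pendant '[{"translation":[6,1,15],"twist":[0.009,0.011,0],"grip":0.4},{"translation":[6,1,25],"twist":[0,0,0],"grip":0.4},{"translation":[3,0,18],"twist":[0,0,0],"grip":0.4},{"translation":[0,0,5],"twist":[0,0,0],"grip":0.4},{"translation":[0,0,0],"twist":[0,0,0],"grip":0.4},{"translation":[0,0,0],"twist":[0,0,0],"grip":0.4},{"translation":[0,0,0],"twist":[0,0,0],"grip":0.4},{"translation":[0,0,0],"twist":[0,0,0],"grip":0.4},{"translation":[0,0,0],"twist":[0,0,0],"grip":0.4},{"translation":[0,0,0],"twist":[0,0,0],"grip":0.4}]'
python3 - <<'E'
from h import *
plan(.3514,.313,.007,159.1)
E
```

```text
t: 49.05
tool_pos: [0.3538, 0.3179, 0.0293]
orientation: [0.571, 3.083, 0.013]
force: [-0.9, 0.3, -0.8]
opening: 0.0651
t 49.05 pos [0.3538 0.3179 0.0293] yaw 159.0 q [ 0.62 -0.03  2.02  0.    1.14 -0.58] F [-0.9  0.3 -0.8] op 0.0651 tilt [ 0.009  0.005 -0.   ]  n 1
[0, -5, 22] -0.001
```

```bash

python3 -m pendant '[{"translation":[0,-3,5],"twist":[0.009,0.005,0],"grip":0.4},{"translation":[0,-1,8],"twist":[0,0,0],"grip":0.4},{"translation":[0,0,7],"twist":[0,0,0],"grip":0.4},{"translation":[0,0,3],"twist":[0,0,0],"grip":0},{"translation":[0,0,0],"twist":[0,0,0],"grip":-0.4},{"translation":[0,0,0],"twist":[0,0,0],"grip":-1},{"translation":[0,0,0],"twist":[0,0,0],"grip":-1},{"translation":[0,0,0],"twist":[0,0,0],"grip":-1},{"translation":[0,0,0],"twist":[0,0,0],"grip":-1},{"translation":[0,0,0],"twist":[0,0,0],"grip":-1}]' 40
python3 - <<'E'
from h import *
plan(.513,.123,.24,181.5)
E
```

```text
t: 50.05
tool_pos: [0.3521, 0.3137, 0.004]
orientation: [-0.571, -3.088, 0.001]
force: [0.9, -0.8, -0.7]
opening: 0.0277
t 50.05 pos [0.3521 0.3137 0.004 ] yaw 159.0 q [ 0.62  0.01  2.03  0.    1.1  -0.59] F [ 0.9 -0.8 -0.7] op 0.0277 tilt [-0.001 -0.001  0.   ]  n 8
[-27, -15, -29] -0.049
[-27, -16, -29] -0.049
[-26, -18, -29] -0.049
[-25, -19, -29] -0.049
[-24, -20, -29] -0.049
[-23, -21, -29] -0.049
[-22, -22, -29] -0.049
[-21, -23, -29] -0.049
```

```bash

python3 -m pendant '[{"translation":[0,0,-20],"twist":[0,0,0],"grip":-1},{"translation":[0,0,-40],"twist":[0,0,0],"grip":-1},{"translation":[0,0,-45],"twist":[0,0,0],"grip":-1},{"translation":[-8,-5,-45],"twist":[0,0,-0.04],"grip":-1},{"translation":[-22,-14,-45],"twist":[0,0,-0.06],"grip":-1},{"translation":[-33,-22,-30],"twist":[0,0,-0.06],"grip":-1},{"translation":[-33,-24,-5],"twist":[0,0,-0.06],"grip":-1},{"translation":[-33,-27,0],"twist":[0,0,-0.06],"grip":-1},{"translation":[-30,-27,0],"twist":[0,0,-0.06],"grip":-1},{"translation":[-15,-15,0],"twist":[0,0,-0.04],"grip":-1}]'
python3 - <<'E'
from h import *
plan(.513,.123,.19,181.5)
E
```

```text
t: 51.05
tool_pos: [0.5016, 0.1464, 0.2422]
orientation: [-0.056, 3.139, -0.004]
force: [-1.0, 0.7, -0.1]
opening: 0.0276
t 51.05 pos [0.5016 0.1464 0.2422] yaw -177.9 q [ 0.19 -0.09  1.67 -0.    1.56 -1.42] F [-1.   0.7 -0.1] op 0.0276 tilt [-0.003  0.002 -0.   ]  n 2
[-5, -12, 26] 0.005
[-5, -12, 26] 0.005
```

```bash

python3 -m pendant '[{"translation":[-5,-9,0],"twist":[0,0,0.008],"grip":-1},{"translation":[-4,-8,10],"twist":[0,0,0],"grip":-1},{"translation":[0,-3,20],"twist":[0,0,0],"grip":-1},{"translation":[0,0,14],"twist":[0,0,0],"grip":-1},{"translation":[0,0,5],"twist":[0,0,0],"grip":-1},{"translation":[0,0,0],"twist":[0,0,0],"grip":-1},{"translation":[0,0,0],"twist":[0,0,0],"grip":-1},{"translation":[0,0,0],"twist":[0,0,0],"grip":-1},{"translation":[0,0,0],"twist":[0,0,0],"grip":-1},{"translation":[0,0,0],"twist":[0,0,0],"grip":-1}]'
python3 - <<'E'
from h import *
plan(.513,.123,.1515,181.5)
E
```

```text
t: 52.05
tool_pos: [0.5109, 0.1267, 0.1907]
orientation: [-0.037, 3.14, -0.003]
force: [0.3, -0.4, -1.2]
opening: 0.0276
t 52.05 pos [0.5109 0.1267 0.1907] yaw -178.7 q [ 0.15 -0.06  1.73 -0.    1.47 -1.45] F [ 0.3 -0.4 -1.2] op 0.0276 tilt [-0.002  0.001 -0.   ]  n 1
[-2, -4, 39] -0.003
```

```bash

python3 -m pendant '[{"translation":[-1,-4,11],"twist":[0,0,-0.004],"grip":-1},{"translation":[0,0,12],"twist":[0,0,0],"grip":-1},{"translation":[0,0,10],"twist":[0,0,0],"grip":-1},{"translation":[0,0,5],"twist":[0,0,0],"grip":-1},{"translation":[0,0,1],"twist":[0,0,0],"grip":-1},{"translation":[0,0,0],"twist":[0,0,0],"grip":-1},{"translation":[0,0,0],"twist":[0,0,0],"grip":-1},{"translation":[0,0,0],"twist":[0,0,0],"grip":-1},{"translation":[0,0,0],"twist":[0,0,0],"grip":-1},{"translation":[0,0,0],"twist":[0,0,0],"grip":-1}]'
python3 - <<'E'
from h import *
plan(.513,.123,.151,181.5)
E
```

```text
t: 53.05
tool_pos: [0.513, 0.1222, 0.1504]
orientation: [-0.043, 3.138, -0.003]
force: [-1.1, -0.7, 2.5]
opening: 0.0279
t 53.05 pos [0.513  0.1222 0.1504] yaw -178.4 q [ 0.14 -0.03  1.78 -0.    1.39 -1.46] F [-1.1 -0.7  2.5] op 0.0279 tilt [-0.002  0.003 -0.   ]  n 1
[0, 1, -1] 0.001
```

```bash

python3 -m pendant '[{"translation":[0,0,0],"twist":[0,0,0],"grip":-0.3},{"translation":[0,0,0],"twist":[0,0,0],"grip":-0.18},{"translation":[0,0,0],"twist":[0,0,0],"grip":-0.18},{"translation":[0,0,-8],"twist":[0,0,0],"grip":-0.18},{"translation":[0,0,-25],"twist":[0,0,0],"grip":-0.18},{"translation":[0,0,-40],"twist":[0,0,0],"grip":-0.18},{"translation":[0,0,-40],"twist":[0,0,0],"grip":-0.18},{"translation":[15,30,-10],"twist":[0,0,0],"grip":0},{"translation":[20,42,0],"twist":[0,0,0],"grip":0},{"translation":[20,42,0],"twist":[0,0,0],"grip":0}]'
python3 -m pendant '[{"translation":[15,40,0],"twist":[0,0,0],"grip":0},{"translation":[15,40,0],"twist":[0,0,0],"grip":0},{"translation":[10,20,0],"twist":[0,0,0],"grip":0},{"translation":[0,0,0],"twist":[0,0,0],"grip":0},{"translation":[0,0,0],"twist":[0,0,0],"grip":0},{"translation":[0,0,0],"twist":[0,0,0],"grip":0},{"translation":[0,0,0],"twist":[0,0,0],"grip":0},{"translation":[0,0,0],"twist":[0,0,0],"grip":0},{"translation":[0,0,0],"twist":[0,0,0],"grip":0},{"translation":[0,0,0],"twist":[0,0,0],"grip":0}]'
python3 - <<'E'
from h import *
tray()
ps=[]
for n in("side","top"):
  p,d,i=cam(n);P=pts(d,i);hsv=cv2.cvtColor(p,cv2.COLOR_RGB2HSV);h,s=hsv[...,0],hsv[...,1];ps.append(p)
  m=(h>12)&(h<25)&(s>90)&(abs(P[...,0]-.592)<.06)&(abs(P[...,1]-.245)<.06)&(P[...,2]>.05)&(P[...,2]<.075)
  q=np.ascontiguousarray(P[m][:,:2],dtype=np.float32);print("nut",m.sum(),cv2.minAreaRect(q) if len(q)>5 else 0)
  for t in tubes(p,d,i)+tubes(p,d,i,.175,(.155,.2)):
    if abs(t[2][0]-.1)<.015: print(n,*t)
save("e.png",np.hstack([cv2.resize(ps[0][140:300,240:400],(400,400)),cv2.resize(ps[1][130:330,100:300+0],(400,400))]))
E
```

```text
t: 54.05
tool_pos: [0.4551, 0.2335, 0.2803]
orientation: [-0.028, 3.137, -0.002]
force: [0.5, -0.1, -0.3]
opening: 0.0465
t: 55.05
tool_pos: [0.4112, 0.3375, 0.2852]
orientation: [-0.029, 3.132, 0.003]
force: [0.3, 0.1, 0.2]
opening: 0.0466
side tray z [0.1445 0.1481 0.1587] [0.514 0.009] [0.15  0.331] 1.5
top tray z [0.1441 0.1485 0.1589] [0.515 0.012] [0.148 0.317] 1.6
nut 0 0
side [326. 239.] [ 0.518  -0.1176] [0.1  0.06] 1.8 0.172
side [340. 403.] [ 0.4877 -0.6838] [0.097 0.097] -74.7 0.159
nut 129 ((0.5899784564971924, 0.24813485145568848), (0.01915060169994831, 0.0631871446967125), 0.5550177693367004)
top [451. 125.] [ 0.8449 -0.3693] [0.108 0.011] -88.5 0.041
top [308. 233.] [ 0.5117 -0.0027] [0.113 0.058] -1.2 0.176
top [255. 231.] [0.5121 0.1204] [0.102 0.028] 2.6 0.175
top [279. 231.] [0.5136 0.0649] [0.102 0.028] 2.1 0.176
top [351. 232.] [ 0.5169 -0.1004] [0.104 0.028] 2.4 0.175
top [596. 251.] [ 0.4865 -0.663 ] [0.099 0.098] 63.1 0.16
```

View pics/e.png

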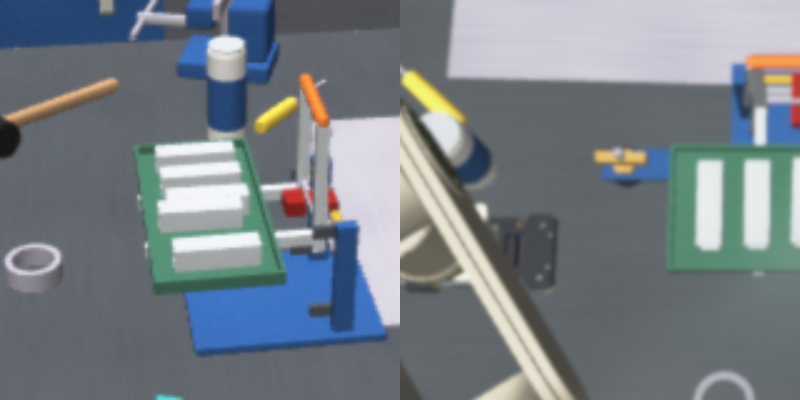

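The top-down fit shows tubes 2 and 3 are now touching, so one was knocked aside. I'll check that neither is tilted or stacked.

```bash
python3 - <<'E'
from h import *
p,d,i=cam('top');P=pts(d,i)
m=(P[...,0]>.44)&(P[...,0]<.59)&(P[...,1]>-.06)&(P[...,1]<.04)&(P[...,2]>.16)
q=P[m];print(m.sum(),np.percentile(q[:,2],[1,10,50,90,99]).round(4))
save("f.png",cv2.resize(p[195:280,220:390],(800,400),interpolation=2))
E
```

```text
1138 [0.1605 0.1682 0.1751 0.179  0.1823]
```

View pics/f.png

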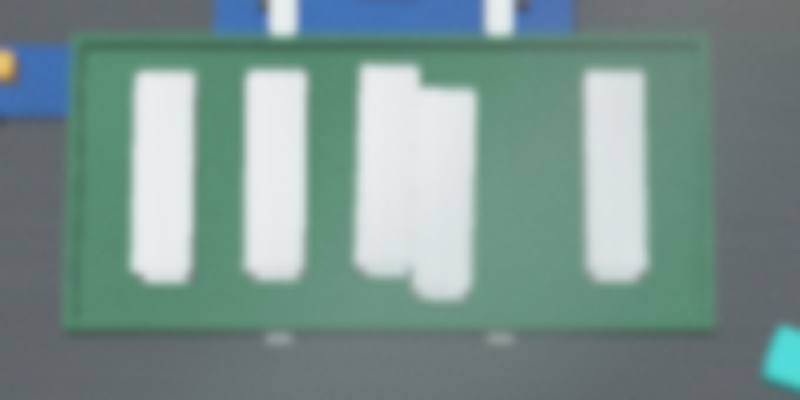

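All five tubes lie flat and side by side inside the tray: the middle two touch, their tops are level at 0.175, and none is stacked. The can is at its old pixel (about 122,200). Handing in.

```bash
python3 -c "
from plant import robot
print(robot.close_job())"
```

```text
the job is handed in; nothing more can be done
None
```

The job is done in the order asked and handed in at about 55 s of the 210 s allowed.

- **Jam nut:** I turned it about 1.66 rad clockwise. It held firm at the stop at about 5 N·m, enough to prise the fingers apart. The last camera check showed the bar still within about 2° of where I left it.
- **Tray section:** I raised it about 117 mm, then lowered it until its weight came off the wrist. It stayed put after I let go, with the tray floor at 0.147–0.149 m, which matches the pawl on the yellow rung.
- **Tubes:** All five lie flat in the tray, inside the rim, with their tops level at about 0.175 m and none stacked.
- **Shifted tube:** One of the middle tubes was found about 3 cm from where I put it, probably the announced knock. It now touches its neighbour but lies flat beside it, so I left it there.
- **First grip too high:** My first grip on the second tube sat too near its top edge. I reopened and regripped it before lifting.
- **Spray can:** It stands at the same place in the picture as at the start. I checked this by eye only, with the arm partly in the way.

The arm was clear of everything when I handed in.

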